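Pack the unsold stock into the bolted drawer

ROBOT

A 7-joint arm with a two-finger parallel gripper is mounted at the origin on the work surface. World frame = base frame: x ahead of the robot, y to its left, z up, the work surface at z = 0. Lengths are in m, angles in degrees, forces in N, time in s.
With the tool pointing down it reaches from about 0.35 to 0.9 m from the base axis. Payload 8.1 kg.
Tool frame: the origin (TCP) lies on the front face of the gripper's body, between the roots of the fingers; the fingertips stand 66 mm ahead of it and the grasp point (between the pads) lies 47 mm ahead of it; x points along the fingers, y is the direction in which the jaws open and shut, and the axes are right-handed (so a half turn about x gives the same grasp; the last joint's range is limited). The gripper opens to 92 mm and grips with 3 to 60 N. Pads are 19 mm wide; open, the fingers measure 130 mm over their backs; the gripper's body (75 mm by 190 mm) begins 47 mm behind the grasp point.
Start: joints at [65.34, 24.895, 1.432, 90.138, -0.665, 64.973, -4.303], TCP at [0.201, -0.592, 0.292] pointing down, gripper open.
Joint ranges: [-149.89, 149.89], [-25.12, 119.58], [-72.63, 75.52], [4.76, 147.25], [-75.54, 255.54], [6.69, 114.76], [-157.13, 157.13]. Speed limits (degrees/s): [127.2, 127.2, 172.46, 172.46, 180, 180, 180].

INTERFACE

Orientations are given as a 3x3 rotation matrix whose columns are the frame's x, y, z axes.
In Python, from bench import sensors, eyes, robot gives the robot as it stands. The module is installed in compiled form; this text tells all that it offers.
- The arm moves only by the shell command python3 -m handwheel 'ROWS' [FORCE]. ROWS is JSON, one flat list of numbers, 7 for each row, row after row: the shift along the tool's x, y, z in cm, then the turn, a rotation vector about the tool's x, y, z in degrees, then the finger opening in cm, from 0 to 9.18. A call has 1 to 12 rows; each row shifts and turns the pose as measured when the row begins, along the tool's axes as they then stand; what a row does not reach is not made up. A row lasts 1/10 s, in which the tool goes at most 50 mm and 8.59 degrees, less where a joint would pass 70% of its speed; a pose out of reach is approached as far as the arm can. A call with a gripper value outside its range is refused whole. The fingers move at their own pace and stop on an object; FORCE is the grip in N (left out, the last holds). Time passes only in rows, so rows that do not move let the fingers close. It gives the time, the measured TCP pose, the force and the opening at its end, in the units of the state.
- sensors.read_state(): the state, without advancing time (a new reading comes with each control period).
- eyes.camera(name): name is "side" or "top" or "wrist"; returns (picture, depth): 400x640x3 uint8, red, green, blue; 400x640 float32, m along the optical axis (not along the pixel's ray), 0 where there is no reading.
- eyes.camera_params(name): a dict with "mtx" (3x3 intrinsics, pixels), "k1" (the pictures are not rectified: a ray, as slopes to the right and down, at radius r is drawn at 1 + k1 r^2 times it, then the intrinsics apply), "world_to_cam" (4x4, takes a point from world to camera coordinates). Camera axes: x right, y down, z forward; pixel columns grow to the right and rows downward; lengths in m; the calibration is good to about 2 mm. A picture is of the moment at which its call begins: read the wrist's pose just before it. camera_params takes no time and is no camera call; for the wrist camera it gives the pose at the moment of the call.
- robot.finish_job(): hands the job in, once; it reports no verdict.
The state is a dict: "clock": time; "joint_positions": joint angles; "joint_vel": joint speeds; "joint_torque": joint torques, N m; "eef_pos": TCP position; "ee_rot": TCP orientation; "contact_force": force on the tool from outside, world axes, zero at the start; "wrist_torque": the same for the moment, N m; "width": opening from 0.0 (shut) to 1.0 (fully open).
Only numpy, scipy, OpenCV 4.12 (cv2) and the standard library are available. Lean on these libraries where they do the work, as an engineer would, in place of code of your own. Each camera call takes 0.05 s, during which the arm holds its last target.

TASK

The gift sale is over: draw the bolt on the top of the wooden chest fully back, pull its drawer open by the brass handle, and put every green glass candle and every ribboned gift box from the table into it, the candles standing upright and set down on the drawer floor, not dropped in. Then push the drawer fully shut and slide the bolt all the way home again. Leave the sweet jar, the candelabrum and the basket where they are.

Things in the scene. Friction and masses are not known exactly. Their poses are not given: they have to be found in the camera images.
- chest: Low wooden chest fixed to the table, 260 (x) x 440 (y) x 100 (z) mm. Origin: centre of its underside; its drawer front faces its own -x, towards the robot. On its top a barrel bolt lies along the chest's y, at x = -83 mm: a steel rod 10 mm thick, 122 mm above the table, in two guide straps (at y = 70 and 168 mm, 10 mm wide, tops at 130 mm).
- drawer (a joint): Travel of the chest's drawer in m: 0 = fully shut, 0.16 = fully open; it slides out along the chest's -x and stays where it is left. A pull of about 3 N moves it. The bolt, when it is in its keeper, blocks it.
- drawer_handle (a point): Centre of the brass bar handle on the drawer front: a round bar 11 mm thick and 120 mm long along the chest's y, 42 mm off the front, 65 mm above the table (the chest's top and the drawer front's upper edge are at 100 and 97 mm). Axes as the chest's. Moves with the drawer.
- drawer_in (a point): Centre of the drawer's inner floor, 16 mm above the table; axes as the chest's; moves with the drawer. Inside: x -106 to 106 mm, y -199 to 199 mm; walls rise 62 mm, the front 81 mm above this floor; clear height under the chest's top 72 mm. Fully open, x = -106 to +48 mm is uncovered. The bolt's keeper bracket on the front (y 182 to 204 mm, 140 mm above the table) overhangs to x = -57 mm.
- bolt (a joint): Position of the bolt in m: 0 = fully drawn back, 0.045 = fully home through the keeper on the drawer. It slides along the chest's y (+y = home), and stays where it is left. About 2 N moves it.
- bolt_knob (a point): Centre of the top of the bolt's black knob: an upright square post 16 x 16 mm, 44 mm tall, its top 170 mm above the table. Axes as the chest's. It travels with the bolt, from y = 100 to 145 mm in the chest's frame; the keeper bracket, with its top at 140 mm, begins at y = 182 mm.
- candle1: Squat green glass candle, a cylinder 58 mm across and 52 mm high, 0.22 kg. Origin: centre of its underside, z up its axis. May be absent.
- candle2: A second candle like candle1. May be absent.
- giftbox1: Blue gift box with yellow ribbon, 60 x 60 x 50 mm, 0.15 kg. Origin: centre of its underside, z up. May be absent.
- giftbox2: Red gift box with white ribbon, same size as giftbox1. May be absent.
- jar: Bystander: squat clear jar of coloured sweets with a blue lid, 100 mm across and 78 mm high; origin at the centre of its underside.
- candelabrum: Bystander: silver seven-armed candelabrum on a round foot, 165 mm wide along its y and 125 mm high; origin at the centre of its underside.
- basket: Bystander: low red plastic basket of small packets, 150 x 110 x 50 mm; origin at the centre of its underside.
Things that resemble listed ones, but are neither listed nor needed, are in the scene too. Several things look just like the giftbox2: the one meant starts farthest to the robot's left.

How it is judged:
By the outcome, as a careful person would: the job done as asked, in the order asked, and still so for the second after the job is handed in, with the robot touching nothing.
Of candle1, candle2, giftbox1, giftbox2 only 2 to 4 are there at a start; the rules pass over those that are not, and their reading is None.
At some moment in a run one of candle1, candle2, giftbox1, giftbox2 may be knocked a few centimetres aside while the robot is not near it.
It also fails if it takes over 210 s, if anything falls off the work surface, if the arm or the gripper's body presses on something with over 40 N, if the wrist force passes 120 N, or if a joint passes its speed limit or range.

## Working session

There is one attempt and no reset: what is moved stays moved. The work goes in short steps, Python scripts to look and compute and a shell command to move; the robot and the scene stay as the last step left them, time stands still between calls to the robot, and variables do not carry over. Pictures are saved under pics/ and viewed, and the job is handed in when it is done.

```bash
mkdir -p pics; ls; python3 - <<'E'
from bench import sensors, eyes, robot
import cv2, numpy as np
s=sensors.read_state(); print(s)
for n in ["side","top","wrist"]:
    p=eyes.camera_params(n); print(n,p)
    im,d=eyes.camera(n); cv2.imwrite(f"pics/{n}0.png",im[:,:,::-1]); np.savez(f"pics/{n}0.npz",im=im,d=d)
E
```

```text
pics
{'clock': 0.0, 'joint_positions': array([65.34006518, 24.93703409,  1.43020464, 90.1894579 , -0.66349445,
       64.97308848, -4.30369622]), 'joint_vel': array([ 0.00297962, -0.06809916,  0.0064224 ,  0.00860928,  0.01923729,
        0.12944769,  0.02542933]), 'joint_torque': array([-9.85052939e-04, -6.67849874e+01,  9.85081494e-01, -3.14453495e+01,
       -6.04214240e-02,  4.29144851e-02,  1.51508207e-04]), 'eef_pos': array([ 0.20104645, -0.59134714,  0.29143605]), 'ee_rot': array([[-6.59914156e-04,  3.21896123e-01, -9.46774762e-01],
       [ 1.45032523e-03, -9.46773664e-01, -3.21896761e-01],
       [-9.99998731e-01, -1.58555555e-03,  1.57935274e-04]]), 'contact_force': array([-0.08266313,  0.05722636,  0.20598166]), 'wrist_torque': array([-0.03741884,  0.01580961,  0.01333272]), 'width': 0.9967817197829746}
side {'mtx': array([[487.90510416,   0.        , 315.42747227],
       [  0.        , 487.90510416, 191.74682326],
       [  0.        ,   0.        ,   1.        ]]), 'k1': 0.043518480910997755, 'world_to_cam': array([[-0.25284253, -0.96732366, -0.01885712,  0.13189142],
 
[... 400 characters left out ...]
([[-0.0046302 , -0.99995307, -0.00851021,  0.0328937 ],
       [-0.99410304,  0.0055248 , -0.10829873,  0.52436094],
       [ 0.10834067,  0.00795858, -0.99408197,  1.72669355],
       [ 0.        ,  0.        ,  0.        ,  1.        ]])}
wrist {'mtx': array([[325.99559127,   0.        , 318.55586685],
       [  0.        , 325.99559127, 197.58064081],
       [  0.        ,   0.        ,   1.        ]]), 'k1': -0.019183528832906107, 'world_to_cam': array([[ 0.32256666, -0.94654589, -0.0012749 , -0.62253739],
       [-0.90168012, -0.30768638,  0.30381254, -0.03779186],
       [-0.28796478, -0.09685025, -0.95273098,  0.39173504],
       [ 0.        ,  0.        ,  0.        ,  1.        ]])}
```

View pics/side0.png

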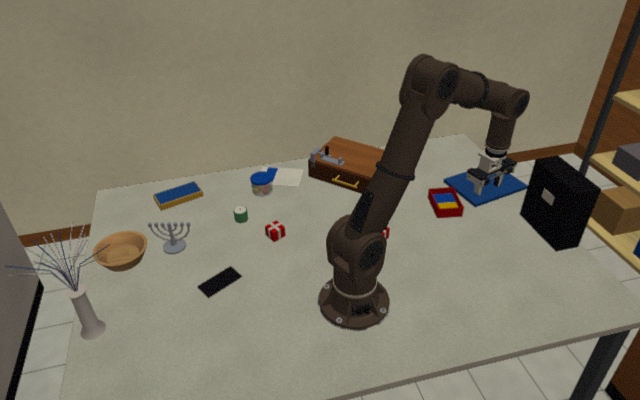

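View pics/top0.png

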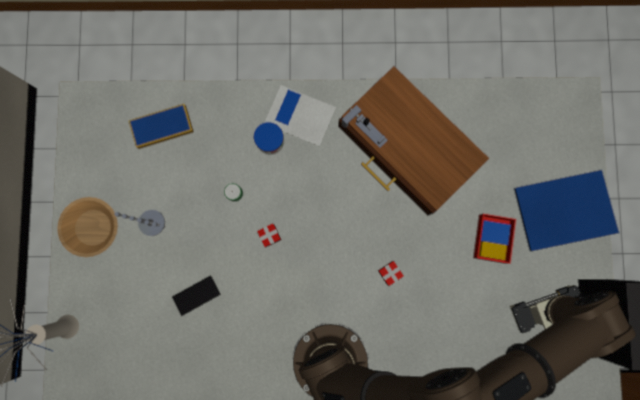

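View pics/wrist0.png

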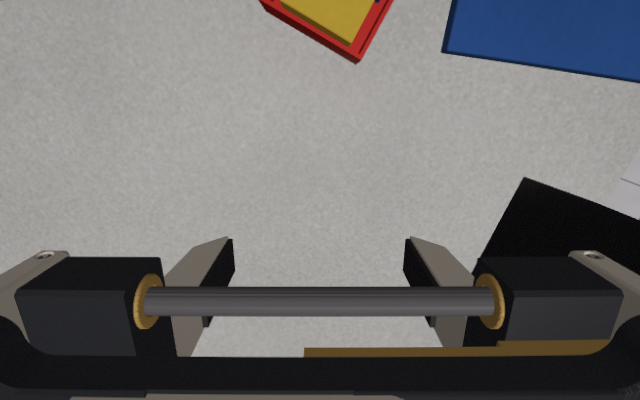

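```bash
cat > h.py <<'E'
from bench import sensors, eyes, robot
import cv2, numpy as np
np.set_printoptions(precision=4,suppress=True)
def cast(n,uv,z,P=None):
    P=P or eyes.camera_params(n)
    uv=np.array(uv,float).reshape(-1,1,2)
    q=cv2.undistortPoints(uv,P["mtx"],np.array([P["k1"],0,0,0.]))[:,0]
    T=np.linalg.inv(P["world_to_cam"]); o=T[:3,3]
    d=np.c_[q,np.ones(len(q))]@T[:3,:3].T
    return o+d*((z-o[2])/d[:,2])[:,None]
def proj(n,X,P=None):
    P=P or eyes.camera_params(n); T=P["world_to_cam"]
    r,_=cv2.Rodrigues(T[:3,:3])
    return cv2.projectPoints(np.array(X,float).reshape(-1,1,3),r,T[:3,3],P["mtx"],np.array([P["k1"],0,0,0.]))[0][:,0]
def snap(n,name):
    P=eyes.camera_params(n); im,d=eyes.camera(n)
    cv2.imwrite(f"pics/{name}.png",im[:,:,::-1]); np.savez(f"pics/{name}.npz",im=im,d=d,P=P)
    return im,d,P
def crop(im,name,x0,y0,x1,y1,s):
    c=im[y0:y1,x0:x1,::-1]; c=cv2.resize(c,None,fx=s,fy=s,interpolation=cv2.INTER_CUBIC); cv2.imwrite(f"pics/{name}.png",c)
def st():
    s=sensors.read_state(); print("t",round(s["clock"],2),"tcp",s["eef_pos"],"F",s["contact_force"],"w",round(s["width"],3)); print(s["ee_rot"]); print(s["joint_positions"])
E
python3 - <<'E'
from h import *
z=np.load("pics/top0.npz"); im=z["im"]
crop(im,"t0a",330,60,500,220,4.5); crop(im,"t0b",200,160,300,260,6)
E
```

```text
(no output)
```

View pics/t0a.png

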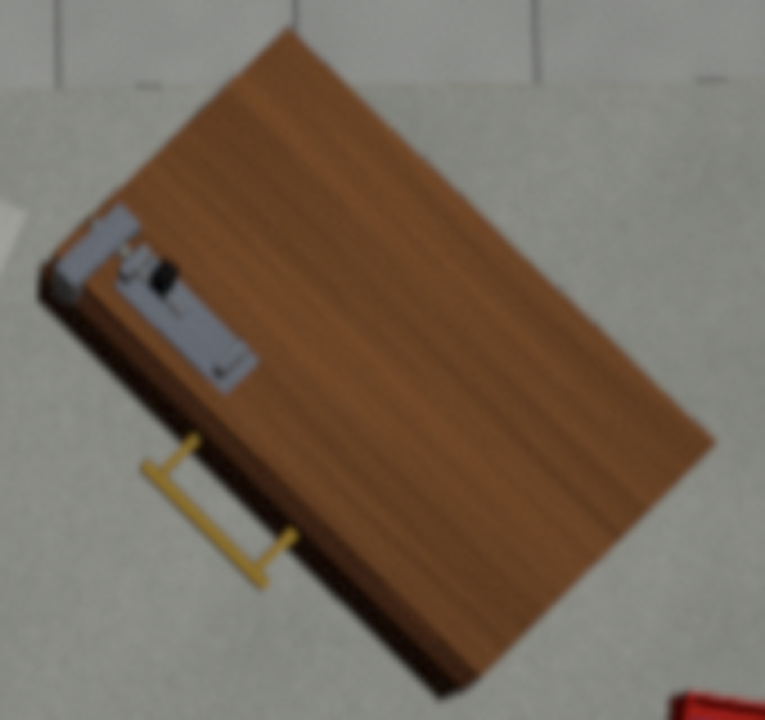

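View pics/t0b.png

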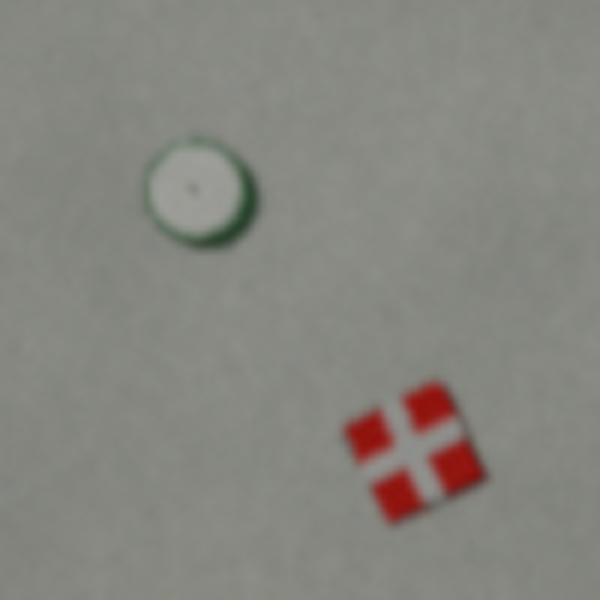

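```bash
python3 - <<'E'
from h import *
z=np.load("pics/top0.npz"); im=z["im"]
P=eyes.camera_params("top")
c=np.array([[289,28],[715,440],[480,678],[45,265]])/4.5+[330,60]
X=cast("top",c,.1); print(X)
for i in range(4): print(np.linalg.norm(X[i]-X[(i+1)%4]))
m=cv2.inRange(cv2.cvtColor(im,cv2.COLOR_RGB2HSV),(5,100,70),(18,255,255)); m[:60]=0;m[220:]=0;m[:,:330]=0;m[:,500:]=0
m=cv2.morphologyEx(m,cv2.MORPH_OPEN,np.ones((3,3)));cs=max(cv2.findContours(m,0,2)[0],key=cv2.contourArea)
Y=cast("top",cs[:,0],.1); r=cv2.minAreaRect(np.float32(Y[:,:2])); print(r,cv2.boxPoints(r))
h=np.array([[150,467],[262,580]])/4.5+[330,60]; H=cast("top",h,.065);print("handle",H,H.mean(0),np.linalg.norm(H[0]-H[1]))
k=np.array([[164,278]])/4.5+[330,60]; print("knob",cast("top",k,.17))
g=np.array([[345,432],[435,382],[487,478],[392,522]])/6+[200,160]; G=cast("top",g,.05);print("gift",G,G.mean(0)); 
print("candle",cast("top",np.array([[194,190]])/6+[200,160],.052))
for n,lo,hi in [("red",(0,150,90),(6,255,255)),("green",(45,100,20),(85,255,255)),("blue",(100,100,40),(130,255,255))]:
    m=cv2.inRange(cv2.cvtColor(im,cv2.COLOR_RGB2HSV),lo,hi)
    for q in cv2.findContours(m,0,2)[0]:
        if cv2.contourArea(q)>8: print(n,cv2.boundingRect(q))
E
```

```text
[[ 0.9739 -0.2212  0.1   ]
 [ 0.6624 -0.5229  0.1   ]
 [ 0.4903 -0.3484  0.1   ]
 [ 0.7959 -0.0393  0.1   ]]
0.43358567015013877
0.24503896703749495
0.4347382277268928
0.254483248586988
((0.7336467504501343, -0.2822894752025604), (0.43487799167633057, 0.24303996562957764), 44.079444885253906) [[ 0.4929 -0.3463]
 [ 0.662  -0.5208]
 [ 0.9744 -0.2183]
 [ 0.8053 -0.0437]]
handle [[ 0.6519 -0.1168  0.065 ]
 [ 0.5669 -0.1981  0.065 ]] [ 0.6094 -0.1575  0.065 ] 0.11755836935953652
knob [[ 0.7667 -0.1203  0.17  ]]
gift [[0.427  0.2364 0.05  ]
 [0.4545 0.1867 0.05  ]
 [0.4012 0.1577 0.05  ]
 [0.3773 0.21   0.05  ]] [0.415  0.1977 0.05  ]
candle [[0.5623 0.3215 0.052 ]]
red (386, 277, 8, 8)
red (396, 272, 7, 7)
red (379, 268, 9, 8)
red (389, 262, 8, 8)
red (477, 239, 34, 24)
red (263, 239, 7, 8)
red (272, 234, 8, 8)
red (258, 229, 7, 7)
red (268, 224, 7, 7)
red (482, 214, 33, 29)
blue (482, 221, 29, 24)
blue (515, 171, 103, 80)
blue (254, 123, 29, 28)
blue (131, 106, 58, 38)
blue (276, 90, 24, 35)
```

```bash
cat >> h.py <<'E'
C=np.array([.7336,-.2823]); YAW=np.radians(44.08-90)
def ch(x,y,z):  # chest->world
    c,s=np.cos(YAW),np.sin(YAW); return np.array([C[0]+c*x-s*y,C[1]+s*x+c*y,z])
def inv(p):
    c,s=np.cos(YAW),np.sin(YAW); d=np.array(p[:2])-C; return np.array([c*d[0]+s*d[1],-s*d[0]+c*d[1],p[2]])
def go(target,yang):
    """target TCP, desired world angle of tool y (tool x down). Prints shift in tool axes (cm) and rotvec (deg)"""
    s=sensors.read_state(); R=s["ee_rot"]; d=R.T@(np.array(target)-s["eef_pos"])*100
    a=np.radians(yang); y=np.array([np.cos(a),np.sin(a),0]);x=np.array([0,0,-1.]);G=np.c_[x,y,np.cross(x,y)]
    rv=cv2.Rodrigues(R.T@G)[0].ravel()*180/np.pi
    print("t %.2f tcp"%s["clock"],s["eef_pos"],"F",s["contact_force"],"w %.3f"%s["width"],"j7 %.0f"%s["joint_positions"][6])
    print("chest-frame tcp",inv(s["eef_pos"]),"yang %.1f"%np.degrees(np.arctan2(R[1,1],R[0,1])))
    print("  shift cm",d,"|%.1f|"%np.linalg.norm(d),"rot",rv)
    fin=np.degrees(np.arctan2(y[1],y[0])); print("  shift in final axes",G.T@(np.array(target)-s["eef_pos"])*100)
E
python3 -c "
from h import *
go(ch(-.12,.03,.33),44)"
```

```text
t 0.15 tcp [ 0.2011 -0.5915  0.2917] F [-0.3286 -0.5682 -1.0985] w 0.999 j7 -4
chest-frame tcp [-0.1484 -0.5976  0.2917] yang -71.2
  shift cm [ -3.8137 -24.2665 -57.9516] |62.9| rot [-115.2251   -0.061     0.0486]
  shift in final axes [-3.8341 62.7658  2.7492]
```

```bash
python3 -m handwheel '[-0.4,-1.8,-4.4,0,0,0,9, -0.4,-1.8,-4.4,0,0,0,9, -0.4,-1.8,-4.4,0,0,0,9, -0.4,-1.8,-4.4,0,0,0,9, -0.4,-1.8,-4.4,0,0,0,9, -0.4,-1.8,-4.4,0,0,0,9, -0.4,-1.8,-4.4,0,0,0,9, -0.4,-1.8,-4.4,0,0,0,9, -0.4,-1.8,-4.4,0,0,0,9, -0.4,-1.8,-4.4,0,0,0,9]' 20; python3 -c "
from h import *
go(ch(-.12,.03,.33),44)"
```

```text
clock: 1.15
eef_pos: [0.5656, -0.2764, 0.3282]
ee_rot: [[-0.008, 0.305, -0.952], [0.001, -0.952, -0.305], [-1.0, -0.003, 0.007]]
contact_force: [0.3, -1.8, -0.5]
width: 0.984
t 1.15 tcp [ 0.5656 -0.2764  0.3282] F [ 0.3367 -1.7832 -0.4679] w 0.984 j7 -54
chest-frame tcp [-0.1211 -0.1166  0.3282] yang -72.2
  shift cm [ -0.253   -6.3982 -13.1881] |14.7| rot [-116.2433    0.0653    0.5583]
  shift in final axes [-0.1774 14.659   0.0945]
```

```bash
python3 -m handwheel '[0,0,0,-8.5,0,0,4, 0,0,0,-8.5,0,0,4, 0,0,0,-8.5,0,0,4, 0,0,0,-8.5,0,0,4, 0,0,0,-8.5,0,0,4, 0,0,0,-8.5,0,0,4, 0,0,0,-8.5,0,0,4, 0,0,0,-8.5,0,0,4, 0,0,0,-8.5,0,0,4, 0,0,0,-8.5,0,0,4, 0,0,0,-8.5,0,0,4, 0,0,0,-8.5,0,0,4]'; python3 -c "
from h import *
go(ch(-.12,.03,.33),44)"
```

```text
clock: 2.35
eef_pos: [0.5717, -0.2643, 0.3237]
ee_rot: [[-0.013, 0.856, 0.517], [0.008, 0.517, -0.856], [-1.0, -0.007, -0.013]]
contact_force: [0.1, 0.8, 0.6]
width: 0.438
t 2.35 tcp [ 0.5717 -0.2643  0.3237] F [0.1323 0.8366 0.5796] w 0.438 j7 40
chest-frame tcp [-0.1255 -0.1038  0.3237] yang 31.1
  shift cm [-0.6855 13.1618 -2.4675] |13.4| rot [-12.8641  -0.8113   0.2911]
  shift in final axes [-0.6316 13.383   0.5345]
```

```bash
python3 -m handwheel '[-0.1,4.2,-0.5,-4.5,-0.3,0,4, -0.2,4.2,-0.2,-4.5,-0.3,0,4, -0.2,4.2,0,-4,-0.2,0,4, 0,0,0,0,0,0,4]'; python3 - <<'E'
from h import *
go(ch(-.12,.03,.33),44)
im,d,P=snap("wrist","w1"); im,d,P=snap("top","t1")
E
```

```text
clock: 2.75
eef_pos: [0.6709, -0.1863, 0.3258]
ee_rot: [[-0.008, 0.712, 0.702], [-0.004, 0.702, -0.712], [-1.0, -0.008, -0.003]]
contact_force: [0.2, 0.1, 0.4]
width: 0.437
t 2.75 tcp [ 0.6709 -0.1863  0.3258] F [0.1685 0.0641 0.4201] w 0.437 j7 43
chest-frame tcp [-0.1126  0.0218  0.3258] yang 44.6
  shift cm [-0.4217  0.823  -0.7364] |1.2| rot [ 0.5843 -0.1593  0.4644]
  shift in final axes [-0.4171  0.8188 -0.7436]
```

View pics/w1.png

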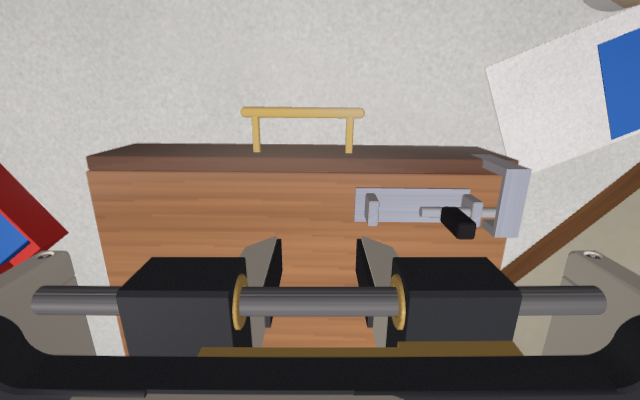

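View pics/t1.png

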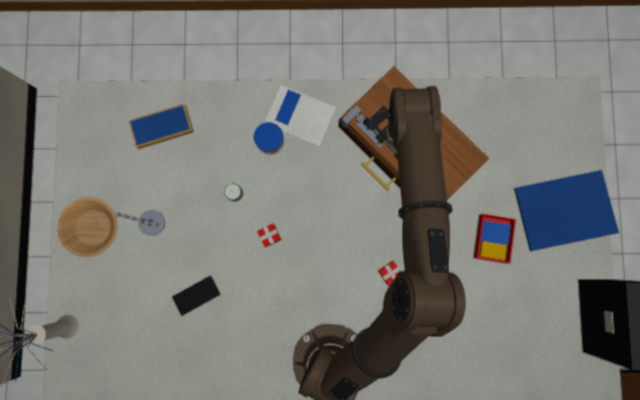

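```bash
python3 - <<'E'
from h import *
im=np.load("pics/w1.npz")["im"]; crop(im,"w1a",340,140,540,250,4)
P=np.load("pics/w1.npz",allow_pickle=True)["P"].item()
H=cast("wrist",[[242,112.5],[364,113.5]],.065,P); print(H,H.mean(0)); print(inv(H.mean(0)), np.linalg.norm(H[1]-H[0]), np.degrees(np.arctan2(*(H[1]-H[0])[1::-1])))
E
```

```text
[[ 0.5668 -0.1964  0.065 ]
 [ 0.659  -0.1068  0.065 ]] [ 0.6129 -0.1516  0.065 ]
[-0.1778  0.0042  0.065 ] 0.1285458086926695 44.16840375911644
```

View pics/w1a.png

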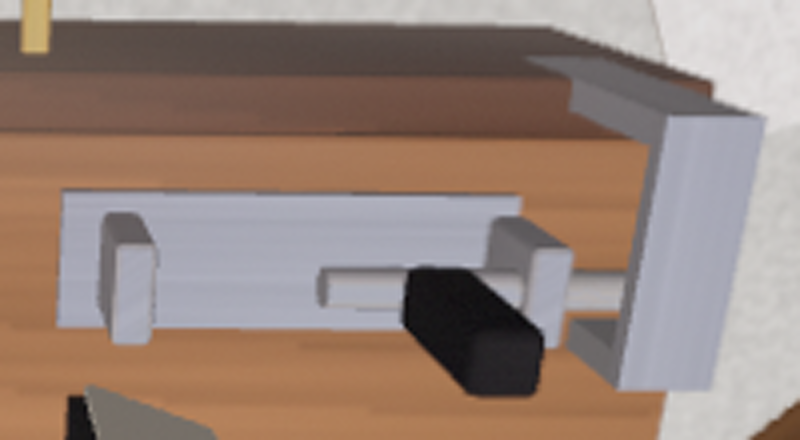

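```bash
python3 - <<'E'
from h import *
P=np.load("pics/w1.npz",allow_pickle=True)["P"].item()
f=lambda a,z:cast("wrist",np.array(a)/4+[340,140],z,P)[0]
for n,a,z in [("knob",[505,365],.17),("s70",[132,293],.13),("s168",[549,298],.13),("fr edge",[300,134],.1)]:
    p=f(a,z); print(n,p,inv(p))
E
```

```text
knob [ 0.7747 -0.1171  0.17  ] [-0.0901  0.1444  0.17  ]
s70 [ 0.7234 -0.1664  0.13  ] [-0.0903  0.0733  0.13  ]
s168 [ 0.7942 -0.098   0.13  ] [-0.0902  0.1718  0.13  ]
fr edge [ 0.7334 -0.1125  0.1   ] [-0.1221  0.118   0.1   ]
```

```bash
python3 - <<'E'
s=open('h.py').read()
s=s.replace("C=np.array([.7336,-.2823]); YAW=np.radians(44.08-90)","YAW=np.radians(44.1-90)\nC=np.array([.7336,-.2823])+np.array([[np.cos(YAW),-np.sin(YAW)],[np.sin(YAW),np.cos(YAW)]])@[-.0065,.002]")
open('h.py','w').write(s)
E
python3 -c "
from h import *
go(ch(-.083,.144,.25),44.1)"
```

```text
t 2.85 tcp [ 0.6684 -0.1914  0.3257] F [-0.6005 -0.4777 -0.8144] w 0.437 j7 43
chest-frame tcp [-0.1042  0.0144  0.3257] yang 44.1
  shift cm [ 7.4087 13.0535  2.1357] |15.2| rot [ 0.0371 -0.0877  0.7057]
  shift in final axes [ 7.5722 12.9626  2.1158]
```

```bash
python3 -m handwheel '[1,3.3,0.6,0,0,0.3,4, 1,3.3,0.6,0,0,0.2,4, 1,3.3,0.6,0,0,0.2,4, 1,3.1,0.3,0,0,0,4, 0,0,0,0,0,0,4, 0,0,0,0,0,0,4]'; python3 -c "
from h import *
go(ch(-.083,.144,.211),44.1)"
```

```text
clock: 3.45
eef_pos: [0.7757, -0.1265, 0.2821]
ee_rot: [[-0.005, 0.729, 0.684], [-0.008, 0.684, -0.729], [-1.0, -0.009, 0.002]]
contact_force: [-0.8, -0.1, 0.5]
width: 0.434
t 3.45 tcp [ 0.7757 -0.1265  0.2821] F [-0.8047 -0.101   0.5378] w 0.434 j7 36
chest-frame tcp [-0.076   0.1367  0.2821] yang 43.2
  shift cm [ 7.0974  0.7882 -0.7209] |7.2| rot [-0.9354  0.1029  0.5279]
  shift in final axes [ 7.1057  0.7344 -0.6957]
```

```bash
python3 -m handwheel '[0,0.8,-0.7,-0.9,0,0.5,4, 0,0,0,0,0,0,4, 0,0,0,0,0,0,4]'; python3 - <<'E'
from h import *
go(ch(-.083,.144,.211),44.1); im,d,P=snap("wrist","w2"); crop(im,"w2a",220,100,460,340,2.5)
E
```

```text
clock: 3.75
eef_pos: [0.7751, -0.1191, 0.283]
ee_rot: [[0.001, 0.721, 0.693], [-0.003, 0.693, -0.721], [-1.0, -0.001, 0.003]]
contact_force: [-0.7, -0.8, 0.4]
width: 0.433
t 3.75 tcp [ 0.7751 -0.1191  0.283 ] F [-0.7167 -0.8128  0.3658] w 0.433 j7 36
chest-frame tcp [-0.0818  0.1414  0.283 ] yang 43.9
  shift cm [ 7.2016  0.2679 -0.1429] |7.2| rot [-0.2096  0.1928  0.0781]
  shift in final axes [ 7.2024  0.2586 -0.1177]
```

View pics/w2a.png

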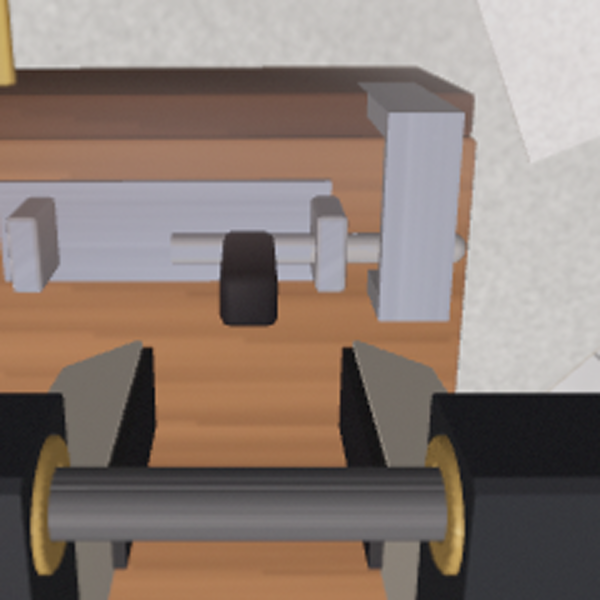

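```bash
python3 -m handwheel '[2,0.1,-0.1,0,0,0,4, 2,0,0,0,0,0,4, 1.5,0,0,0,0,0,4, 1,0,0,0,0,0,4, 0.5,0,0,0,0,0,4, 0,0,0,0,0,0,4]'; python3 - <<'E'
from h import *
go(ch(-.083,.144,.211),44.1); im,d,P=snap("wrist","w3"); crop(im,"w3a",220,100,460,340,2.5)
E
```

```text
clock: 4.4
eef_pos: [0.7754, -0.1207, 0.2143]
ee_rot: [[0.007, 0.723, 0.691], [-0.005, 0.691, -0.723], [-1.0, 0.001, 0.008]]
contact_force: [-0.2, -0.1, -0.3]
width: 0.434
t 4.40 tcp [ 0.7754 -0.1207  0.2143] F [-0.2376 -0.0787 -0.3081] w 0.434 j7 35
chest-frame tcp [-0.0804  0.1405  0.2143] yang 43.7
  shift cm [ 0.328   0.3486 -0.2603] |0.5| rot [-0.4134  0.4683 -0.0729]
  shift in final axes [ 0.3296  0.3509 -0.2551]
```

View pics/w3a.png

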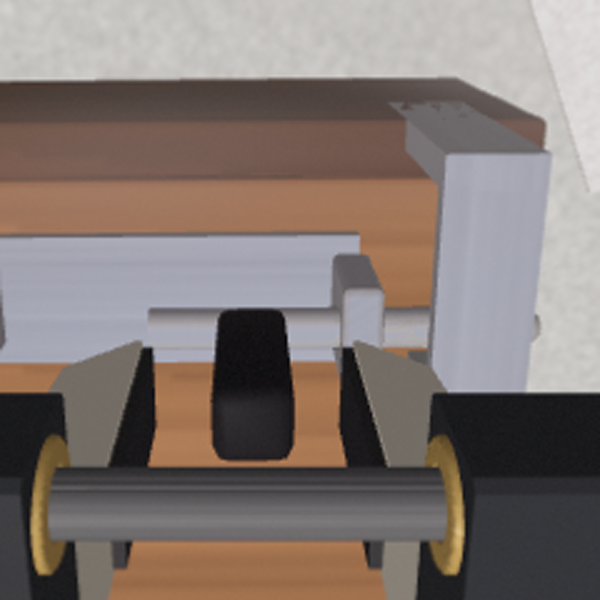

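```bash
python3 -m handwheel '[0.2,0,-0.2,0,0,0,0.8, 0,0,0,0,0,0,0.8, 0,0,0,0,0,0,0.8, 0,0,0,0,0,0,0.8, 0,0,0,0,0,0,0.8, 0,0,0,0,0,0,0.8]' 15;  python3 -c "
from h import *
go(ch(-.083,.1,.211),44.1)"
```

```text
clock: 5.05
eef_pos: [0.775, -0.1188, 0.215]
ee_rot: [[0.01, 0.723, 0.691], [-0.005, 0.691, -0.723], [-1.0, 0.004, 0.011]]
contact_force: [0.4, 0.1, -0.8]
width: 0.174
t 5.05 tcp [ 0.775  -0.1188  0.215 ] F [ 0.4449  0.0563 -0.8415] w 0.174 j7 35
chest-frame tcp [-0.0821  0.1415  0.215 ] yang 43.7
  shift cm [ 0.3824 -4.1539 -0.0658] |4.2| rot [-0.3988  0.6227 -0.2214]
  shift in final axes [ 0.3993 -4.1518 -0.0904]
```

```bash
python3 -m handwheel '[0,-1,0,0,0,0,0.8, 0,-1,0,0,0,0,0.8, 0,-1,0,0,0,0,0.8, 0,-1,0,0,0,0,0.8, 0,-0.7,0,0,0,0,0.8, 0,-0.5,0,0,0,0,0.8, 0,-0.5,0,0,0,0,0.8]' ;  python3 -c "
from h import *
go(ch(-.083,.1,.211),44.1)"
```

```text
clock: 5.75
eef_pos: [0.7426, -0.149, 0.2151]
ee_rot: [[0.04, 0.716, 0.697], [0.013, 0.697, -0.717], [-0.999, 0.038, 0.018]]
contact_force: [20.6, 7.2, -13.6]
width: 0.178
t 5.75 tcp [ 0.7426 -0.149   0.2151] F [ 20.5691   7.1934 -13.6157] w 0.178 j7 37
chest-frame tcp [-0.0829  0.0972  0.2151] yang 44.2
  shift cm [ 0.4204  0.2604 -0.0147] |0.5| rot [ 0.0781  1.0537 -2.1723]
  shift in final axes [ 0.4104  0.2761 -0.0075]
```

```bash
python3 -m handwheel '[0,0.3,0,0,0,0,4, 0,0,0,0,0,0,4, 0,0,0,0,0,0,4, -2,0,0,0,0,-1,4, -3,0,0,0,0,-1,4, -3,0,0,0,0,-1,4, -2,0,0,0,0,0,4, 0,0,0,0,0,0,4]' ;  python3 - <<'E'
from h import *
go(ch(-.172,0,.22),-45.9); im,d,P=snap("wrist","w4"); crop(im,"w4a",220,100,460,340,2.5)
E
```

```text
clock: 6.55
eef_pos: [0.7378, -0.1511, 0.3181]
ee_rot: [[-0.007, 0.72, 0.693], [-0.027, 0.693, -0.72], [-1.0, -0.023, 0.015]]
contact_force: [-0.4, -1.1, 0.6]
width: 0.436
t 6.55 tcp [ 0.7378 -0.1511  0.3181] F [-0.3613 -1.1475  0.572 ] w 0.436 j7 38
chest-frame tcp [-0.0848  0.0923  0.3181] yang 43.9
  shift cm [ 9.8938 -9.0273 -8.8341] |16.0| rot [89.7956  1.7134  0.3923]
  shift in final axes [ 9.8091 -8.721   9.2275]
```

View pics/w4a.png

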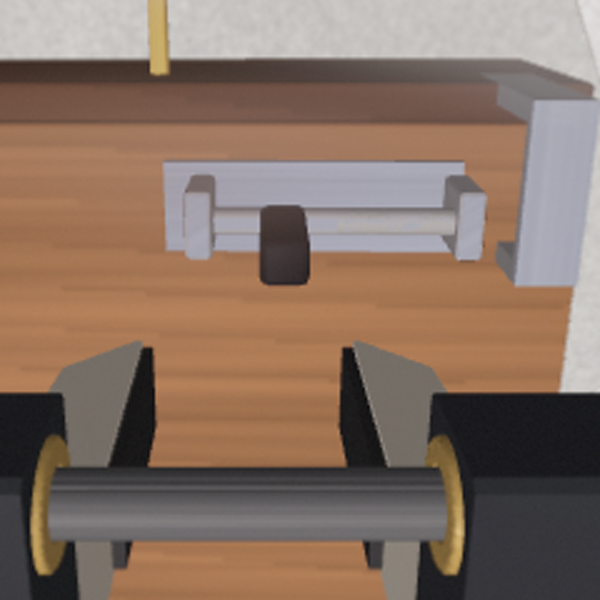

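```bash
python3 -m handwheel '[0.2,-3,-3,0,0.8,0,3, 0.2,-3,-3,0,0.8,0,3, 0.2,-2.8,-2.8,0,0,0,3, 0,0,0,8,0,0,3, 0,0,0,8,0,0,3, 0,0,0,8,0,0,3, 0,0,0,8,0,0,3, 0,0,0,8,0,0,3, 0,0,0,8,0,0,3, 0,0,0,8,0,0,3, 0,0,0,8,0,0,3, 0,0,0,8,0,0,3]' ;  python3 - <<'E'
from h import *
go(ch(-.172,0,.25),-45.9)
E
```

```text
clock: 7.8
eef_pos: [0.5935, -0.1549, 0.2936]
ee_rot: [[-0.06, 0.852, -0.52], [-0.005, -0.521, -0.853], [-0.998, -0.049, 0.035]]
contact_force: [0.2, -0.3, 0.2]
width: 0.327
t 7.80 tcp [ 0.5935 -0.1549  0.2936] F [ 0.2259 -0.2554  0.2368] w 0.327 j7 -29
chest-frame tcp [-0.1825 -0.014   0.2936] yang -31.5
  shift cm [ 4.2469  1.5781 -1.2438] |4.7| rot [14.4892  2.3745  2.5524]
  shift in final axes [ 4.3608  1.0493 -1.3985]
```

```bash
python3 -m handwheel '[1,0.5,-0.5,7,1.2,1.3,3, 1,0.5,-0.5,7,1.2,1.3,3, 0,0,0,0,0,0,3, 0,0,0,0,0,0,3]' ;  python3 - <<'E'
from h import *
go(ch(-.172,0,.25),-45.9); im,d,P=snap("wrist","w5")
E
```

```text
clock: 8.2
eef_pos: [0.6028, -0.1541, 0.268]
ee_rot: [[-0.006, 0.693, -0.721], [-0.0, -0.721, -0.693], [-1.0, -0.004, 0.005]]
contact_force: [-0.7, -0.7, 0.1]
width: 0.323
t 8.20 tcp [ 0.6028 -0.1541  0.268 ] F [-0.7039 -0.7002  0.0642] w 0.323 j7 -42
chest-frame tcp [-0.1766 -0.0067  0.268 ] yang -46.2
  shift cm [ 1.7976  0.4673 -0.6788] |2.0| rot [-0.2517  0.2631  0.2388]
  shift in final axes [ 1.8027  0.4628 -0.6685]
```

View pics/w5.png

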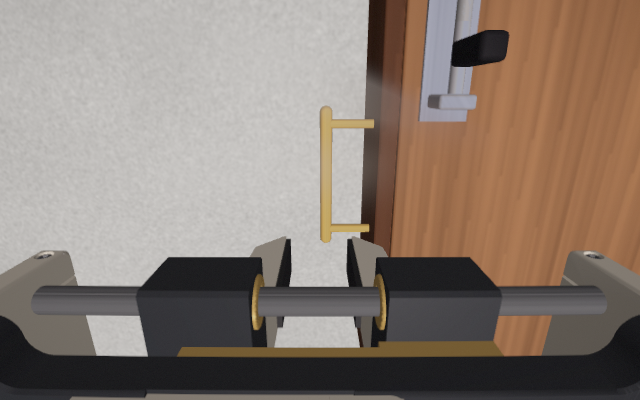

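```bash
python3 - <<'E'
from h import *
P=np.load("pics/w5.npz",allow_pickle=True)["P"].item()
H=cast("wrist",[[326,109],[326,240]],.07,P)
for h in H: print(h,inv(h))
go(np.r_[H.mean(0)[:2],.118],-45.9)
E
```

```text
[ 0.6568 -0.1082  0.07  ] [-0.172   0.0641  0.07  ]
[ 0.5683 -0.1945  0.07  ] [-0.1716 -0.0596  0.07  ]
t 8.25 tcp [ 0.6028 -0.1541  0.268 ] F [-0.3271  0.4924 -0.664 ] w 0.324 j7 -42
chest-frame tcp [-0.1766 -0.0067  0.268 ] yang -46.2
  shift cm [14.9928  0.5459 -0.9644] |15.0| rot [-0.2682  0.263   0.2462]
  shift in final axes [14.9993  0.4858 -0.8932]
```

```bash
python3 -m handwheel '[2,0.5,-0.8,0,0.2,0.2,3, 3,0,0,0,0,0,3, 2,0,0,0,0,0,3, 0,0,0,0,0,0,3, 0,0,0,0,0,0,3]' ;  python3 - <<'E'
from h import *
go(ch(-.172,0.002,.118),-45.9)
E
```

```text
clock: 8.75
eef_pos: [0.6123, -0.1534, 0.1984]
ee_rot: [[-0.001, 0.701, -0.713], [-0.001, -0.713, -0.701], [-1.0, -0.0, 0.001]]
contact_force: [-0.5, -0.2, 1.1]
width: 0.326
t 8.75 tcp [ 0.6123 -0.1534  0.1984] F [-0.5482 -0.1773  1.058 ] w 0.326 j7 -43
chest-frame tcp [-0.1705  0.0006  0.1984] yang -45.5
  shift cm [ 8.0412 -0.1441 -0.1501] |8.0| rot [0.38   0.0656 0.009 ]
  shift in final axes [ 8.0414 -0.1463 -0.1399]
```

```bash
python3 -m handwheel '[2.5,-0.1,0,0.3,0,0,3, 2.5,0,0,0,0,0,3, 2,0,0,0,0,0,3, 1,0,0,0,0,0,3, 0,0,0,0,0,0,0.5, 0,0,0,0,0,0,0.5, 0,0,0,0,0,0,0.5, 0,0,0,0,0,0,0.5]' 25 ;  python3 - <<'E'
from h import *
go(ch(-.172-.16,0.002,.118),-45.9)
E
```

```text
clock: 9.55
eef_pos: [0.6132, -0.1508, 0.1252]
ee_rot: [[0.003, 0.701, -0.713], [0.001, -0.713, -0.701], [-1.0, 0.001, -0.003]]
contact_force: [2.6, -0.1, -12.9]
width: 0.109
t 9.55 tcp [ 0.6132 -0.1508  0.1252] F [  2.606   -0.1092 -12.8644] w 0.109 j7 -45
chest-frame tcp [-0.1717  0.0031  0.1252] yang -45.5
  shift cm [  0.7054 -16.0306  -0.0091] |16.0| rot [ 0.424  -0.1726 -0.0603]
  shift in final axes [  0.7224 -16.0295   0.1074]
```

```bash
python3 -m handwheel '[0,-1,0,0,0,0,0.5, 0,-1.5,0,0,0,0,0.5, 0,-2,0,0,0,0,0.5, 0,-2,0,0,0,0,0.5, 0,-2,0,0,0,0,0.5, 0,-2,0,0,0,0,0.5, 0,-2,0,0,0,0,0.5, 0,-1.5,0,0,0,0,0.5, 0,-1,0,0,0,0,0.5]' ;  python3 - <<'E'
from h import *
go(ch(-.172-.16,0.002,.125),-45.9)
E
```

```text
clock: 10.45
eef_pos: [0.5072, -0.0418, 0.1252]
ee_rot: [[0.012, 0.699, -0.715], [-0.0, -0.715, -0.699], [-1.0, 0.008, -0.008]]
contact_force: [3.0, -0.9, -16.5]
width: 0.107
t 10.45 tcp [ 0.5072 -0.0418  0.1252] F [  3.0242  -0.8623 -16.5464] w 0.107 j7 -56
chest-frame tcp [-0.3238  0.0027  0.1252] yang -45.6
  shift cm [ 0.0116 -0.8224  0.071 ] |0.8| rot [ 0.2815 -0.479  -0.483 ]
  shift in final axes [ 0.0191 -0.8219  0.0749]
```

```bash
python3 -m handwheel '[0,-0.8,0,0,0,0,0.5, 0,-0.6,0,0,0,0,0.5, 0,-0.4,0,0,0,0,0.5, 0,0,0,0,0,0,0.5]' ;  python3 - <<'E'
from h import *
go(ch(-.172-.16,0.002,.125),-45.9)
E
```

```text
clock: 10.85
eef_pos: [0.5013, -0.0363, 0.1255]
ee_rot: [[0.027, 0.694, -0.72], [-0.008, -0.72, -0.694], [-1.0, 0.025, -0.014]]
contact_force: [1.2, 3.7, -14.4]
width: 0.109
t 10.85 tcp [ 0.5013 -0.0363  0.1255] F [  1.1556   3.6763 -14.3945] w 0.109 j7 -58
chest-frame tcp [-0.3318  0.0024  0.1255] yang -46.0
  shift cm [ 0.0464 -0.0221  0.0376] |0.1| rot [-0.1343 -0.7974 -1.419 ]
  shift in final axes [ 0.0475 -0.0211  0.0368]
```

```bash
python3 -m handwheel '[0,0,0,0,0,0,3, 0,0,0,0,0,0,3, -1.5,0,0,0,-0.5,-1,3, -4,0,0,0,0,0,3, -5,0,0,0,0,0,3, -5,0,0,0,0,0,3]' ;  python3 -m handwheel '[-2,0,0,-8.5,0,0,9, 0,0,0,-8.5,0,0,9, 0,0,0,-8.5,0,0,9, 0,0,0,-8.5,0,0,9, 0,0,0,-8.5,0,0,9, 0,0,0,-8.5,0,0,9, 0,0,0,-8.5,0,0,9, 0,0,0,-8.5,0,0,9, 0,0,0,-8.5,0,0,9, 0,0,0,-8.5,0,0,9, 0,0,0,-8.5,0,0,9]' ;python3 - <<'E'
from h import *
go([.5623,.3215,.28],44)
im,d,P=snap("top","t2")
im,d,P=snap("wrist","w6")
E
```

```text
clock: 11.45
eef_pos: [0.4986, -0.0359, 0.2835]
ee_rot: [[0.003, 0.695, -0.719], [-0.001, -0.719, -0.695], [-1.0, 0.003, -0.001]]
contact_force: [1.1, 0.4, -0.2]
width: 0.328
clock: 12.55
eef_pos: [0.5032, -0.0339, 0.3265]
ee_rot: [[0.037, 0.659, 0.751], [-0.007, 0.752, -0.659], [-0.999, 0.02, 0.033]]
contact_force: [-0.8, 1.1, -0.6]
width: 0.98
t 12.55 tcp [ 0.5032 -0.0339  0.3265] F [-0.8189  1.0567 -0.6379] w 0.980 j7 38
chest-frame tcp [-0.3322  0.0054  0.3265] yang 48.8
  shift cm [  4.6318  30.5242 -19.1486] |36.3| rot [ 4.7464  1.8159 -1.2057]
  shift in final axes [  4.6498  28.9385 -21.4661]
```

View pics/t2.png

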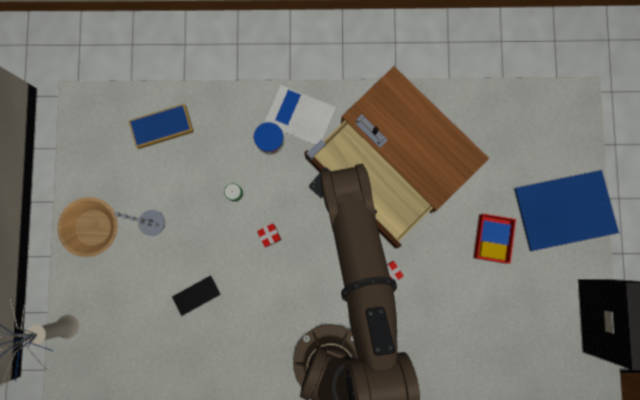

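View pics/w6.png

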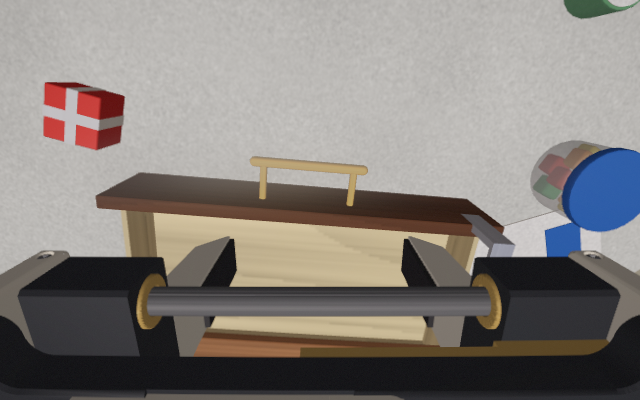

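```bash
python3 -m handwheel '[0,0,0,4.7,1.8,-1.2,9, 0.3,4.2,-1.8,0,0,0,9, 0.3,4.2,-1.8,0,0,0,9, 0.3,4.2,-1.8,0,0,0,9, 0.3,4.2,-1.8,0,0,0,9, 0.3,4.2,-1.8,0,0,0,9, 0.3,4.2,-1.8,0,0,0,9, 0.3,4.2,-1.8,0,0,0,9, 0,0,0,0,0,0,9, 0,0,0,0,0,0,9]' ;python3 - <<'E'
from h import *
go([.5623,.3215,.28],44)
im,d,P=snap("wrist","w7")
E
```

```text
clock: 13.65
eef_pos: [0.6422, 0.2649, 0.3079]
ee_rot: [[0.005, 0.765, 0.644], [-0.003, 0.644, -0.765], [-1.0, 0.002, 0.006]]
contact_force: [0.3, -0.9, -0.8]
width: 0.978
t 13.65 tcp [0.6422 0.2649 0.3079] F [ 0.3314 -0.9203 -0.7986] w 0.978 j7 1
chest-frame tcp [-0.4501  0.3132  0.3079] yang 40.1
  shift cm [ 2.7273 -2.4771 -9.4866] |10.2| rot [-3.9279  0.3554 -0.1012]
  shift in final axes [ 2.7903 -1.8172 -9.6167]
```

View pics/w7.png

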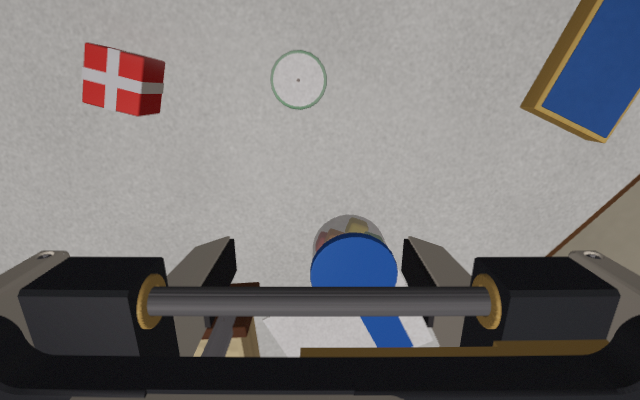

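```bash
python3 - <<'E'
from h import *
P=np.load("pics/w7.npz",allow_pickle=True)["P"].item()
X=cast("wrist",[[298.5,79.5]],.052,P)[0]; print("candle",X)
G=cast("wrist",[[85,42],[137,52],[132,113],[83,102]],.05,P); print(G,G.mean(0))
J=cast("wrist",[[354,271]],.078,P);print("jar",J)
go(np.r_[X[:2],.2],44)
E
```

```text
candle [0.5662 0.3268 0.052 ]
[[0.3818 0.2189 0.05  ]
 [0.4267 0.244  0.05  ]
 [0.4531 0.1893 0.05  ]
 [0.4077 0.166  0.05  ]] [0.4174 0.2045 0.05  ]
jar [[0.7429 0.2101 0.078 ]]
t 13.70 tcp [0.6417 0.2653 0.3079] F [-0.8807  0.788  -0.0307] w 0.978 j7 1
chest-frame tcp [-0.4507  0.3131  0.3079] yang 40.1
  shift cm [10.7349 -1.8252 -9.6291] |14.5| rot [-3.8756  0.3095 -0.1152]
  shift in final axes [10.7901 -1.1506 -9.6716]
```

```bash
python3 -m handwheel '[1,-0.4,-3.2,-3.8,0.3,0,9, 2,-0.4,-3.2,0,0,0,9, 2,-0.3,-3.2,0,0,0,9, 0,0,0,0,0,0,9, 0,0,0,0,0,0,9]' ;python3 - <<'E'
from h import *
go([.5662,.3268,.091],44)
im,d,P=snap("wrist","w8")
E
```

```text
clock: 14.2
eef_pos: [0.5687, 0.3222, 0.2592]
ee_rot: [[0.007, 0.733, 0.681], [-0.002, 0.681, -0.733], [-1.0, 0.004, 0.006]]
contact_force: [0.8, -0.2, 0.1]
width: 0.978
t 14.20 tcp [0.5687 0.3222 0.2592] F [ 0.8141 -0.2078  0.0613] w 0.978 j7 -6
chest-frame tcp [-0.5424  0.3003  0.2592] yang 42.9
  shift cm [16.8217  0.0569 -0.6073] |16.8| rot [-1.1062  0.3569 -0.2468]
  shift in final axes [16.8248  0.1401 -0.5006]
```

View pics/w8.png

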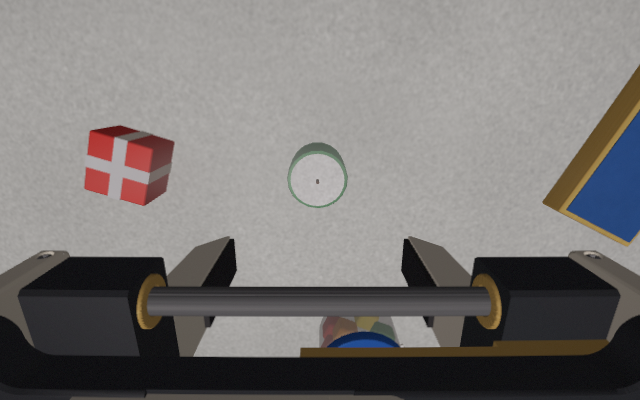

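```bash
python3 - <<'E'
from h import *
P=np.load("pics/w8.npz",allow_pickle=True)["P"].item()
X=cast("wrist",[[317.5,180]],.052,P)[0]; print("candle",X)
G=cast("wrist",[[92,131],[154,148],[144,205],[85,190]],.05,P); print(G,G.mean(0))
go(np.r_[X[:2],.091],44)
E
python3 -m handwheel '[3,0,-0.5,-1,0.3,0,9, 4,0,0,0,0,0,9, 3,0,0,0,0,0,9, 0,0,0,0,0,0,9]'
python3 - <<'E'
from h import *
go([.5662,.3268,.091],44)
im,d,P=snap("wrist","w9")
E
```

```text
candle [0.5666 0.3266 0.052 ]
[[0.3837 0.2196 0.05  ]
 [0.4348 0.2455 0.05  ]
 [0.4593 0.1918 0.05  ]
 [0.4083 0.1654 0.05  ]] [0.4215 0.2056 0.05  ]
t 14.25 tcp [0.5684 0.3226 0.2592] F [-0.4281 -0.123  -0.1731] w 0.975 j7 -6
chest-frame tcp [-0.5429  0.3003  0.2592] yang 42.9
  shift cm [16.8223  0.0737 -0.5059] |16.8| rot [-1.0796  0.3175 -0.2388]
  shift in final axes [16.8243  0.1524 -0.4105]
clock: 14.65
eef_pos: [0.5717, 0.3216, 0.1616]
ee_rot: [[0.013, 0.729, 0.685], [0.005, 0.685, -0.729], [-1.0, 0.012, 0.005]]
contact_force: [-0.7, 0.5, 1.2]
width: 0.978
t 14.65 tcp [0.5717 0.3216 0.1616] F [-0.7473  0.4982  1.1942] w 0.978 j7 -8
chest-frame tcp [-0.5399  0.302   0.1616] yang 43.2
  shift cm [ 7.0583 -0.1349 -0.7916] |7.1| rot [-0.7705  0.3174 -0.7085]
  shift in final axes [ 7.0637 -0.0372 -0.7537]
```

View pics/w9.png

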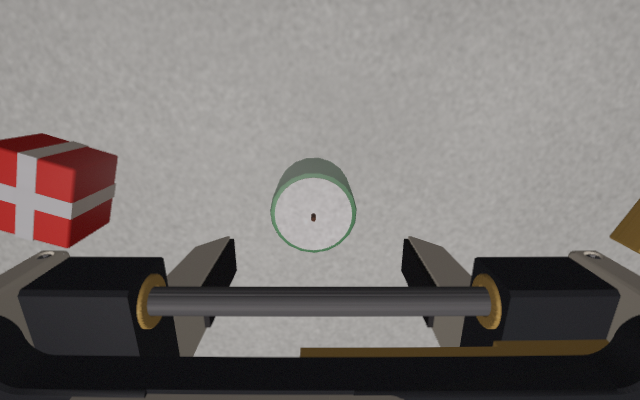

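```bash
python3 -m handwheel '[2,-0.1,-0.8,-0.7,0.3,-0.6,9, 2.5,0,0,0,0,0,9, 2,0,0,0,0,0,9, 0,0,0,0,0,0,9]'
python3 - <<'E'
from h import *
go([.5662,.3268,.091],44)
E
```

```text
clock: 15.1
eef_pos: [0.5721, 0.3286, 0.1047]
ee_rot: [[0.013, 0.724, 0.69], [0.008, 0.69, -0.724], [-1.0, 0.015, 0.004]]
contact_force: [-0.2, -0.2, 0.6]
width: 0.981
t 15.10 tcp [0.5721 0.3286 0.1047] F [-0.1744 -0.2391  0.5941] w 0.981 j7 -10
chest-frame tcp [-0.5446  0.3072  0.1047] yang 43.6
  shift cm [ 1.3651 -0.5752 -0.2789] |1.5| rot [-0.3666  0.2043 -0.8669]
  shift in final axes [ 1.3746 -0.5527 -0.2776]
```

```bash
python3 -m handwheel '[1.2,-0.6,-0.3,-0.3,0.2,-0.9,9, 0.2,0,0,0,0,0,9, 0,0,0,0,0,0,9]'
python3 - <<'E'
from h import *
go([.5662,.3268,.091],44)
E
python3 -m handwheel '[0,0,0,0,0,0,5, 0,0,0,0,0,0,5, 0,0,0,0,0,0,5, 0,0,0,0,0,0,5, 0,0,0,0,0,0,5, 0,0,0,0,0,0,5]' 20
python3 - <<'E'
from h import *
go([.5662,.3268,.091],44)
E
```

```text
clock: 15.4
eef_pos: [0.5672, 0.3277, 0.0937]
ee_rot: [[0.003, 0.721, 0.693], [0.002, 0.693, -0.721], [-1.0, 0.003, 0.001]]
contact_force: [-0.7, -0.1, -0.4]
width: 0.985
t 15.40 tcp [0.5672 0.3277 0.0937] F [-0.7277 -0.1154 -0.4018] w 0.985 j7 -10
chest-frame tcp [-0.5473  0.303   0.0937] yang 43.9
  shift cm [ 0.2673 -0.1368 -0.006 ] |0.3| rot [-0.0987  0.0391 -0.1647]
  shift in final axes [ 0.2677 -0.136  -0.0061]
clock: 16.0
eef_pos: [0.5679, 0.328, 0.0958]
ee_rot: [[0.005, 0.721, 0.693], [0.002, 0.693, -0.721], [-1.0, 0.005, 0.001]]
contact_force: [0.5, 0.7, -1.0]
width: 0.626
t 16.00 tcp [0.5679 0.328  0.0958] F [ 0.4789  0.7433 -1.0364] w 0.626 j7 -10
chest-frame tcp [-0.5471  0.3037  0.0958] yang 43.9
  shift cm [ 0.483  -0.203  -0.0308] |0.5| rot [-0.1145  0.0858 -0.2873]
  shift in final axes [ 0.484  -0.2005 -0.0305]
```

```bash
python3 -m handwheel '[-2,0,0,0,0,0,5, -4,0,0,0,0,0,5, -5,0,0,0,0,0,5, -5,0,0,0,0,0,5, -2,0,0,0,0,0,5, 0,0,0,0,0,0,5]'
python3 - <<'E'
from h import *
print(ch(-.193,.02,.26))
go(ch(-.193,.02,.26),44.1)
E
```

```text
clock: 16.6
eef_pos: [0.5658, 0.3268, 0.2789]
ee_rot: [[-0.001, 0.72, 0.694], [-0.0, 0.694, -0.72], [-1.0, -0.001, -0.001]]
contact_force: [0.6, 1.3, -2.5]
width: 0.624
[ 0.6106 -0.1237  0.26  ]
t 16.60 tcp [0.5658 0.3268 0.2789] F [ 0.6109  1.3112 -2.5132] w 0.624 j7 -5
chest-frame tcp [-0.5476  0.3014  0.2789] yang 43.9
  shift cm [  1.9079 -28.0318  35.5469] |45.3| rot [-0.1665 -0.0368  0.078 ]
  shift in final axes [  1.8925 -28.1376  35.464 ]
```

```bash
python3 -m handwheel '[0,-2,2.5,0,0,0,5, 0,-2.9,3.7,0,0,0,5, 0,-2.9,3.7,0,0,0,5, 0,-2.9,3.7,0,0,0,5, 0,-2.9,3.7,0,0,0,5, 0,-2.9,3.7,0,0,0,5, 0,-2.9,3.7,0,0,0,5, 0,-2.9,3.7,0,0,0,5, 0,-2.9,3.7,0,0,0,5, 0,0,0,0,0,0,5, 0,0,0,0,0,0,5]'
python3 - <<'E'
from h import *
go(ch(-.193,.02,.26),44.1)
E
```

```text
clock: 17.7
eef_pos: [0.6018, -0.0963, 0.2565]
ee_rot: [[-0.025, 0.718, 0.696], [-0.001, 0.696, -0.718], [-1.0, -0.018, -0.017]]
contact_force: [-1.0, 1.9, -2.0]
width: 0.628
t 17.70 tcp [ 0.6018 -0.0963  0.2565] F [-1.0263  1.8759 -2.0494] w 0.628 j7 35
chest-frame tcp [-0.2188  0.0327  0.2565] yang 44.1
  shift cm [-0.3651 -1.2807  2.574 ] |2.9| rot [-0.0092 -0.9586  1.0525]
  shift in final axes [-0.3455 -1.2746  2.5797]
```

```bash
python3 -m handwheel '[0,-1.3,2.5,0,-0.9,1,5, 0,0,0,0,0,0,5, 0,0,0,0,0,0,5]'
python3 - <<'E'
from h import *
go(ch(-.193,.02,.115),44.1)
im,d,P=snap("wrist","w10")
E
```

```text
clock: 18.0
eef_pos: [0.6085, -0.1224, 0.2519]
ee_rot: [[-0.006, 0.717, 0.697], [0.001, 0.697, -0.717], [-1.0, -0.004, -0.005]]
contact_force: [-0.5, 1.4, -2.8]
width: 0.624
t 18.00 tcp [ 0.6085 -0.1224  0.2519] F [-0.5279  1.351  -2.7848] w 0.624 j7 38
chest-frame tcp [-0.1954  0.0195  0.2519] yang 44.2
  shift cm [13.6921  0.1025  0.3179] |13.7| rot [ 0.1011 -0.3138  0.2049]
  shift in final axes [13.694   0.054   0.2428]
```

View pics/w10.png

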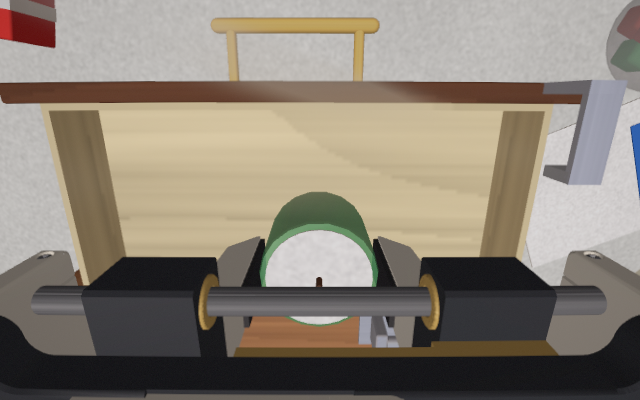

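```bash
python3 -m handwheel '[2,0,0.2,0,-0.3,0.2,5, 3,0,0,0,0,0,5, 3,0,0,0,0,0,5, 2,0,0,0,0,0,5, 1.2,0,0,0,0,0,5, 0.6,0,0,0,0,0,5, 0,0,0,0,0,0,5]'
python3 - <<'E'
from h import *
go(ch(-.193,.02,.1118),44.1)
E
```

```text
clock: 18.75
eef_pos: [0.6102, -0.1167, 0.1294]
ee_rot: [[0.0, 0.711, 0.704], [0.001, 0.704, -0.711], [-1.0, 0.001, -0.0]]
contact_force: [0.2, -1.0, -1.8]
width: 0.627
t 18.75 tcp [ 0.6102 -0.1167  0.1294] F [ 0.2336 -1.0075 -1.7878] w 0.627 j7 34
chest-frame tcp [-0.1983  0.0246  0.1294] yang 44.7
  shift cm [ 1.7641 -0.4682  0.5235] |1.9| rot [ 0.6237 -0.0208 -0.0566]
  shift in final axes [ 1.7647 -0.4607  0.5279]
```

```bash
python3 -m handwheel '[0.8,-0.3,0.4,0.6,0,0,5, 0.4,0,0,0,0,0,5, 0.3,0,0,0,0,0,5, 0,0,0,0,0,0,5]'
python3 - <<'E'
from h import *
go(ch(-.193,.02,.1118),44.1)
E
```

```text
clock: 19.15
eef_pos: [0.6127, -0.1222, 0.1159]
ee_rot: [[0.005, 0.719, 0.695], [0.0, 0.695, -0.719], [-1.0, 0.004, 0.003]]
contact_force: [-0.2, 0.1, -1.5]
width: 0.63
t 19.15 tcp [ 0.6127 -0.1222  0.1159] F [-0.2242  0.0978 -1.5011] w 0.630 j7 33
chest-frame tcp [-0.1926  0.0226  0.1159] yang 44.1
  shift cm [ 0.4131 -0.2617 -0.0398] |0.5| rot [-0.0471  0.189  -0.2043]
  shift in final axes [ 0.4141 -0.2602 -0.0387]
```

```bash
python3 -m handwheel '[0.3,0,0,0,0.2,-0.2,5, 0.2,0,0,0,0,0,5, 0.2,0,0,0,0,0,5]'
python3 - <<'E'
from h import *
go(ch(-.193,.02,.1118),44.1)
E
```

```text
clock: 19.45
eef_pos: [0.6138, -0.1234, 0.1114]
ee_rot: [[0.003, 0.719, 0.695], [-0.002, 0.695, -0.719], [-1.0, 0.0, 0.003]]
contact_force: [-6.5, -3.2, 26.0]
width: 0.627
t 19.45 tcp [ 0.6138 -0.1234  0.1114] F [-6.4837 -3.2284 25.9754] w 0.627 j7 33
chest-frame tcp [-0.191   0.0226  0.1114] yang 44.0
  shift cm [-0.0379 -0.2581 -0.2025] |0.3| rot [-0.101   0.1887 -0.0195]
  shift in final axes [-0.0372 -0.2577 -0.2031]
```

```bash
python3 -m handwheel '[-0.1,0,0,0,0,0,5.8, 0,0,0,0,0,0,7.5, 0,0,0,0,0,0,7.5, 0,0,0,0,0,0,7.5, -2,0,0,0,0,0,7.5, -4,0,0,0,0,0,7.5, -5,0,0,0,0,0,7.5, -4,0,0,0,0,0,7.5, 0,0,0,0,0,0,9]'
python3 - <<'E'
from h import *
go([.4195,.205,.28],29)
im,d,P=snap("wrist","w11")
E
```

```text
clock: 20.35
eef_pos: [0.6133, -0.1221, 0.2667]
ee_rot: [[0.0, 0.718, 0.696], [-0.0, 0.696, -0.718], [-1.0, 0.0, 0.001]]
contact_force: [0.6, -0.2, 0.0]
width: 0.863
t 20.35 tcp [ 0.6133 -0.1221  0.2667] F [ 0.5611 -0.1799  0.0377] w 0.863 j7 38
chest-frame tcp [-0.1922  0.0231  0.2667] yang 44.1
  shift cm [ -1.3493   8.8356 -36.9828] |38.0| rot [15.0807  0.0327 -0.0066]
  shift in final axes [ -1.3282  -1.0911 -38.0087]
```

View pics/w11.png

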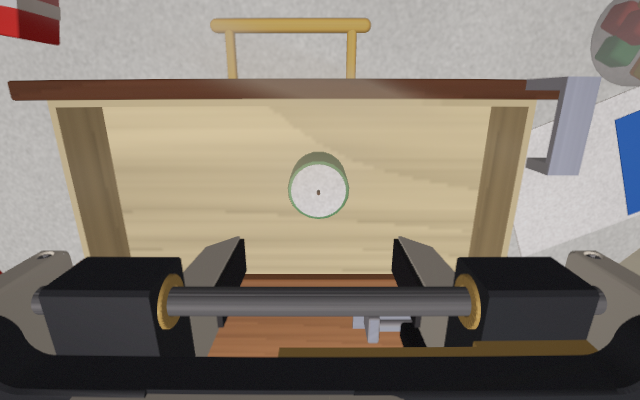

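```bash
python3 -m handwheel '[-0.5,0.9,-3,0,0,0,9, -0.2,1,-4.3,0,0,0,9, -0.2,1,-4.3,0,0,0,9, -0.2,1,-4.3,0,0,0,9, -0.2,1,-4.3,0,0,0,9, -0.2,1,-4.3,0,0,0,9, -0.2,1,-4.3,0,0,0,9, 0,0,0,7.5,0,0,9, 0,0,0,7.5,0,0,9, 0,0,0,0,0,0,9, 0,0,0,0,0,0,9]'
python3 - <<'E'
from h import *
go([.4195,.205,.28],29)
im,d,P=snap("wrist","w12")
E
```

```text
clock: 21.5
eef_pos: [0.45, 0.1394, 0.2685]
ee_rot: [[-0.02, 0.876, 0.482], [-0.003, 0.482, -0.876], [-1.0, -0.019, -0.007]]
contact_force: [-0.5, -0.7, 0.7]
width: 0.984
t 21.50 tcp [0.45   0.1394 0.2685] F [-0.4619 -0.6888  0.6901] w 0.984 j7 -5
chest-frame tcp [-0.4937  0.0878  0.2685] yang 28.8
  shift cm [-1.1095  0.4689 -7.2222] |7.3| rot [-0.1912 -0.3946  1.1104]
  shift in final axes [-1.1497  0.5148 -7.2128]
```

View pics/w12.png

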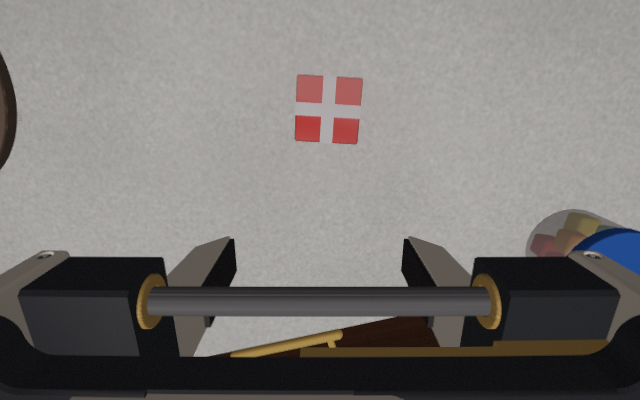

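```bash
python3 - <<'E'
from h import *
P=np.load("pics/w12.npz",allow_pickle=True)["P"].item()
G=cast("wrist",[[297,74],[363,77.5],[358,144],[294,142]],.05,P); print(G,G.mean(0)); d=(G[1]+G[2]-G[0]-G[3]); print(np.degrees(np.arctan2(d[1],d[0])), [np.linalg.norm(G[i]-G[i-1]) for i in range(4)])
d=(G[0]+G[1]-G[2]-G[3]); print(np.degrees(np.arctan2(d[1],d[0])))
go(np.r_[G.mean(0)[:2],.2],27)
E
```

```text
[[0.3807 0.2186 0.05  ]
 [0.4341 0.2446 0.05  ]
 [0.4607 0.1912 0.05  ]
 [0.4066 0.1634 0.05  ]] [0.4205 0.2045 0.05  ]
26.59963979944397 [np.float64(0.06101272800836565), np.float64(0.05936280522953631), np.float64(0.05965088136525202), np.float64(0.06091036131948889)]
115.79495563571517
t 21.55 tcp [0.45   0.1393 0.2685] F [-1.138   0.3227  0.6618] w 0.980 j7 -5
chest-frame tcp [-0.4936  0.0878  0.2685] yang 28.8
  shift cm [ 6.8863  0.6863 -7.0792] |9.9| rot [ 1.7769 -0.3837  1.1257]
  shift in final axes [ 6.8487  0.3308 -7.141 ]
```

```bash
python3 -m handwheel '[1,0.4,-3.5,2.2,-0.4,1,9, 2,0,-3.6,0,0,0,9, 3,0,0,0,0,0,9, 0,0,0,0,0,0,9, 0,0,0,0,0,0,9]'
python3 - <<'E'
from h import *
go([.4205,.2045,.093],26.4)
E
```

```text
clock: 22.05
eef_pos: [0.4218, 0.2034, 0.2065]
ee_rot: [[-0.001, 0.893, 0.451], [-0.001, 0.451, -0.893], [-1.0, -0.001, -0.0]]
contact_force: [-0.4, 0.1, 0.6]
width: 0.982
t 22.05 tcp [0.4218 0.2034 0.2065] F [-0.3881  0.0928  0.5571] w 0.982 j7 -20
chest-frame tcp [-0.5593  0.1121  0.2065] yang 26.8
  shift cm [11.3534 -0.0473 -0.1571] |11.4| rot [ 0.4006 -0.0049  0.0807]
  shift in final axes [11.3533 -0.0644 -0.1576]
```

```bash
python3 -m handwheel '[2,0,-0.1,0.4,0,0,9, 3,0,0,0,0,0,9, 3,0,0,0,0,0,9, 2,0,0,0,0,0,9, 0.6,0,0,0,0,0,9, 0,0,0,0,0,0,9]'
python3 - <<'E'
from h import *
go([.4205,.2045,.093],26.4)
im,d,P=snap("wrist","w13")
E
```

```text
clock: 22.65
eef_pos: [0.4296, 0.2017, 0.1043]
ee_rot: [[0.009, 0.898, 0.44], [0.002, 0.44, -0.898], [-1.0, 0.009, 0.003]]
contact_force: [0.0, -1.2, 0.7]
width: 0.984
t 22.65 tcp [0.4296 0.2017 0.1043] F [ 0.0098 -1.2075  0.674 ] w 0.984 j7 -28
chest-frame tcp [-0.5526  0.1165  0.1043] yang 26.1
  shift cm [ 1.1198 -0.7032 -0.6578] |1.5| rot [-0.29    0.1465 -0.5249]
  shift in final axes [ 1.1279 -0.6896 -0.6585]
```

View pics/w13.png

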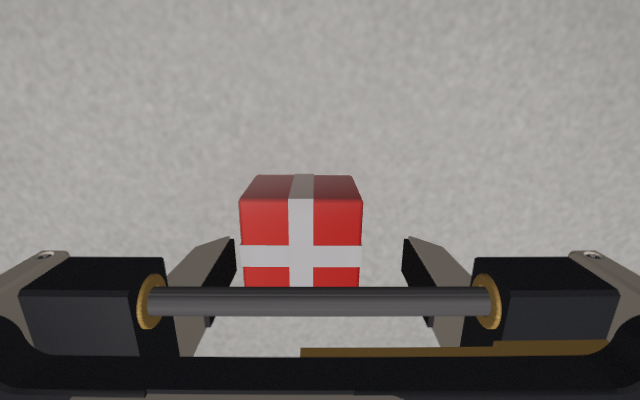

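```bash
python3 -m handwheel '[0.5,-0.7,-0.7,-0.3,0.1,-0.5,9, 0.5,0,0,0,0,0,9, 0,0,0,0,0,0,9]'
python3 - <<'E'
from h import *
go([.4205,.2045,.093],26.4)
E
python3 -m handwheel '[0,0,0,0,0,0,5, 0,0,0,0,0,0,5, 0,0,0,0,0,0,5, 0,0,0,0,0,0,5, 0,0,0,0,0,0,5, 0,0,0,0,0,0,5]' 20
python3 - <<'E'
from h import *
go([.4205,.2045,.093],26.4)
E
```

```text
clock: 23.0
eef_pos: [0.4215, 0.2058, 0.0968]
ee_rot: [[0.005, 0.896, 0.444], [0.002, 0.444, -0.896], [-1.0, 0.005, 0.001]]
contact_force: [0.5, 0.1, 0.5]
width: 0.983
t 23.00 tcp [0.4215 0.2058 0.0968] F [0.4732 0.0712 0.5265] w 0.983 j7 -29
chest-frame tcp [-0.5612  0.1136  0.0968] yang 26.4
  shift cm [ 0.384  -0.1512  0.0673] |0.4| rot [-0.0174  0.0563 -0.3079]
  shift in final axes [ 0.3847 -0.1492  0.0676]
clock: 23.6
eef_pos: [0.4217, 0.2059, 0.0976]
ee_rot: [[0.006, 0.896, 0.445], [0.002, 0.445, -0.896], [-1.0, 0.006, 0.001]]
contact_force: [-0.0, -0.3, -0.3]
width: 0.649
t 23.60 tcp [0.4217 0.2059 0.0976] F [-0.0355 -0.289  -0.282 ] w 0.649 j7 -29
chest-frame tcp [-0.5612  0.1138  0.0976] yang 26.4
  shift cm [ 0.457  -0.1712  0.0738] |0.5| rot [ 0.0065  0.0736 -0.3517]
  shift in final axes [ 0.458  -0.1684  0.0744]
```

```bash
python3 -m handwheel '[-2,0,0,0,0,0,5, -4,0,0,0,0,0,5, -5,0,0,0,0,0,5, -5,0,0,0,0,0,5, -2,0,0,0,0,0,5, 0,0,0,0,0,0,5]'
python3 - <<'E'
from h import *
print(ch(-.193,-.1,.27))
go(ch(-.193,-.1,.27),44.1)
E
```

```text
clock: 24.2
eef_pos: [0.4194, 0.2054, 0.2829]
ee_rot: [[0.001, 0.895, 0.446], [0.0, 0.446, -0.895], [-1.0, 0.001, 0.0]]
contact_force: [0.1, 0.2, -1.3]
width: 0.648
[ 0.5244 -0.2072  0.27  ]
t 24.20 tcp [0.4194 0.2054 0.2829] F [ 0.1282  0.1662 -1.3286] w 0.648 j7 -16
chest-frame tcp [-0.5624  0.1117  0.2829] yang 26.5
  shift cm [ 1.2831 -9.0027 41.6119] |42.6| rot [-17.618    0.0157  -0.0604]
  shift in final axes [  1.2883 -21.1738  36.9358]
```

```bash
python3 -m handwheel '[0,-0.6,2.5,0,0,0,5, 0,-0.9,4.2,0,0,0,5, 0,-0.9,4.2,0,0,0,5, 0,-0.9,4.2,0,0,0,5, 0,-0.9,4.2,0,0,0,5, 0,-0.9,4.2,0,0,0,5, 0,-0.9,4.2,0,0,0,5, 0,-0.9,4.2,0,0,0,5, 0,-0.9,4.2,0,0,0,5, 0,0,0,-8,0,0,5, 0,0,0,-8,0,0,5, 0,0,0,0,0,0,5]'
python3 - <<'E'
from h import *
go(ch(-.193,-.1,.27),44.1)
E
```

```text
clock: 25.4
eef_pos: [0.5083, -0.1684, 0.265]
ee_rot: [[-0.017, 0.73, 0.683], [0.002, 0.683, -0.73], [-1.0, -0.011, -0.013]]
contact_force: [-0.3, 0.5, -0.8]
width: 0.652
t 25.40 tcp [ 0.5083 -0.1684  0.265 ] F [-0.2739  0.5038 -0.8471] w 0.652 j7 45
chest-frame tcp [-0.2321 -0.0845  0.265 ] yang 43.1
  shift cm [-0.5393 -1.4863  3.9273] |4.2| rot [-1.0255 -0.7623  0.6231]
  shift in final axes [-0.5037 -1.5507  3.9071]
```

```bash
python3 -m handwheel '[0,-1.5,3.9,-1,-0.7,0.6,5, 0,0,0,0,0,0,5, 0,0,0,0,0,0,5]'
python3 - <<'E'
from h import *
go(ch(-.193,-.1,.1136),44.1)
im,d,P=snap("wrist","w14")
E
```

```text
clock: 25.7
eef_pos: [0.5233, -0.2065, 0.2609]
ee_rot: [[-0.005, 0.724, 0.689], [0.003, 0.689, -0.724], [-1.0, -0.002, -0.006]]
contact_force: [0.3, 1.0, -1.8]
width: 0.648
t 25.70 tcp [ 0.5233 -0.2065  0.2609] F [ 0.2771  0.9986 -1.8224] w 0.648 j7 49
chest-frame tcp [-0.1943 -0.1002  0.2609] yang 43.6
  shift cm [14.7294  0.0506  0.2087] |14.7| rot [-0.5174 -0.3225  0.1   ]
  shift in final axes [14.7305  0.0234  0.1261]
```

View pics/w14.png

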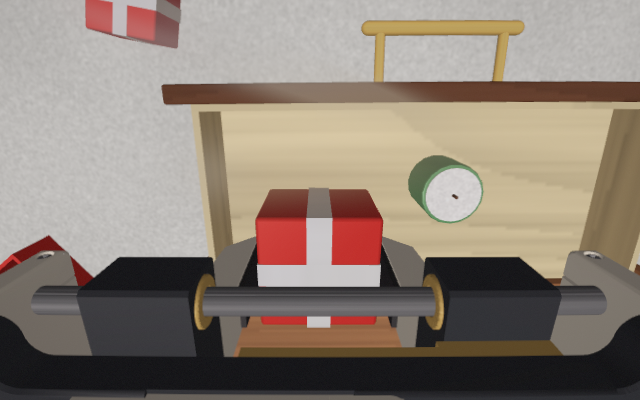

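```bash
python3 -m handwheel '[2,0,0.3,-0.5,-0.3,0.1,5, 3,0,0,0,0,0,5, 3,0,0,0,0,0,5, 2,0,0,0,0,0,5, 1.2,0,0,0,0,0,5, 0.6,0,0,0,0,0,5, 0,0,0,0,0,0,5]'
python3 - <<'E'
from h import *
go(ch(-.193,-.1,.1136),44.1)
E
```

```text
clock: 26.45
eef_pos: [0.525, -0.2056, 0.1386]
ee_rot: [[0.0, 0.723, 0.691], [-0.002, 0.691, -0.723], [-1.0, -0.001, 0.001]]
contact_force: [-0.1, -0.1, -1.5]
width: 0.652
t 26.45 tcp [ 0.525  -0.2056  0.1386] F [-0.0563 -0.1352 -1.4666] w 0.652 j7 44
chest-frame tcp [-0.1937 -0.0984  0.1386] yang 43.7
  shift cm [ 2.4976 -0.1582  0.0716] |2.5| rot [-0.4253  0.0731  0.0582]
  shift in final axes [ 2.4974 -0.1613  0.0736]
```

```bash
python3 -m handwheel '[1,0,0,-0.4,0,0,5, 0.7,0,0,0,0,0,5, 0.4,0,0,0,0,0,5, 0.2,0,0,0,0,0,5, 0.2,0,0,0,0,0,5]'
python3 - <<'E'
from h import *
go(ch(-.193,-.1,.1136),44.1)
E
```

```text
clock: 26.95
eef_pos: [0.5269, -0.206, 0.1144]
ee_rot: [[0.005, 0.719, 0.695], [-0.003, 0.695, -0.719], [-1.0, 0.001, 0.006]]
contact_force: [-0.3, 0.4, -0.9]
width: 0.652
t 26.95 tcp [ 0.5269 -0.206   0.1144] F [-0.2789  0.4484 -0.8922] w 0.652 j7 43
chest-frame tcp [-0.1921 -0.0973  0.1144] yang 44.1
  shift cm [ 0.0765 -0.2664 -0.0853] |0.3| rot [-0.0439  0.3301 -0.0644]
  shift in final axes [ 0.0773 -0.2663 -0.0851]
```

```bash
python3 -m handwheel '[0.2,0,0,0,0,0,5, 0.2,0,0,0,0,0,5]'
python3 - <<'E'
from h import *
go(ch(-.193,-.1,.1136),44.1)
E
```

```text
clock: 27.15
eef_pos: [0.5284, -0.2078, 0.1132]
ee_rot: [[0.008, 0.72, 0.694], [-0.007, 0.694, -0.72], [-1.0, 0.001, 0.011]]
contact_force: [-4.6, -3.4, 25.1]
width: 0.65
t 27.15 tcp [ 0.5284 -0.2078  0.1132] F [-4.5856 -3.3971 25.0601] w 0.650 j7 43
chest-frame tcp [-0.1898 -0.0975  0.1132] yang 44.0
  shift cm [-0.0399 -0.2463 -0.3225] |0.4| rot [-0.1232  0.6247 -0.0729]
  shift in final axes [-0.0361 -0.2456 -0.3234]
```

Contact; release, retreat and look.

```bash
python3 -m handwheel '[-0.1,0,0,0,0,0,6, 0,0,0,0,0,0,7.4, 0,0,0,0,0,0,7.4, 0,0,0,0,0,0,7.4, -2,0,0,0,0,0,7.4, -4,0,0,0,0,0,7.4, -5,0,0,0,0,0,7.4, -4,0,0,0,0,0,7.4, 0,0,0,0,0,0,3]'
python3 - <<'E'
from h import *
go(ch(-.332,0.002,.27),-45.9)
im,d,P=snap("wrist","w15")
im,d,P=snap("top","t3")
E
```

```text
clock: 28.05
eef_pos: [0.5268, -0.2062, 0.2686]
ee_rot: [[0.006, 0.719, 0.695], [-0.005, 0.695, -0.719], [-1.0, 0.001, 0.008]]
contact_force: [0.5, -0.0, -0.7]
width: 0.758
t 28.05 tcp [ 0.5268 -0.2062  0.2686] F [ 0.4739 -0.0274 -0.7103] w 0.758 j7 49
chest-frame tcp [-0.192  -0.0975  0.2686] yang 44.0
  shift cm [ -0.2386   9.9329 -14.0092] |17.2| rot [89.9194  0.3175 -0.4126]
  shift in final axes [ -0.1355 -13.9968  -9.9522]
```

View pics/w15.png

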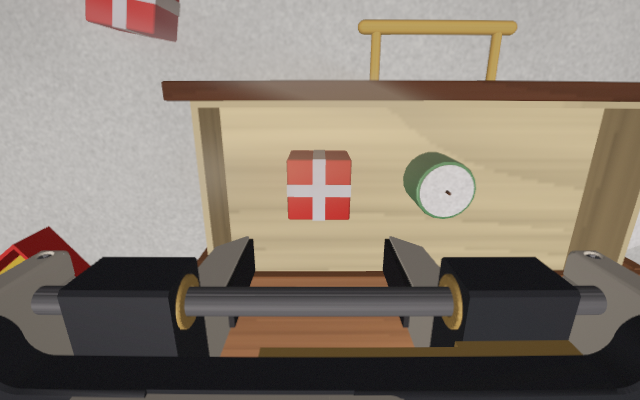

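View pics/t3.png

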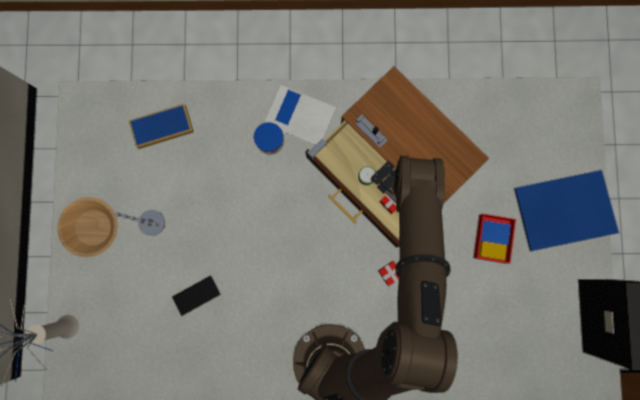

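```bash
python3 -m handwheel '[-1,3.3,-4.6,0,0,0,3, -1,3.3,-4.6,0,0,0,3, 0,3.3,-4.6,0,0,0,3, 0,0,0,8,0,0,3, 0,0,0,8,0,0,3, 0,0,0,8,0,0,3, 0,0,0,8,0,0,3, 0,0,0,8,0,0,3, 0,0,0,8,0,0,3, 0,0,0,8,0,0,3, 0,0,0,8,0,0,3, 0,0,0,8,0,0,3]'
python3 -m handwheel '[0,0,0,8,0,0,3, 0,0,0,8,0,0,3, 0,0,0,0,0,0,3]'
python3 - <<'E'
from h import *
go(ch(-.332,0.002,.27),-45.9)
E
```

```text
clock: 29.35
eef_pos: [0.4914, -0.0483, 0.2607]
ee_rot: [[-0.035, 0.859, -0.511], [-0.0, -0.511, -0.86], [-0.999, -0.03, 0.018]]
contact_force: [0.2, 1.4, 0.2]
width: 0.332
clock: 29.65
eef_pos: [0.4885, -0.0485, 0.255]
ee_rot: [[-0.045, 0.674, -0.737], [-0.0, -0.738, -0.675], [-0.999, -0.03, 0.034]]
contact_force: [-0.4, -0.4, 0.1]
width: 0.325
t 29.65 tcp [ 0.4885 -0.0485  0.255 ] F [-0.406  -0.4411  0.1004] w 0.325 j7 -52
chest-frame tcp [-0.3319 -0.0153  0.255 ] yang -47.6
  shift cm [-1.5531 -0.1031 -1.6767] |2.3| rot [-1.6512  1.9123  1.7666]
  shift in final axes [-1.498  -0.0069 -1.7293]
```

```bash
python3 -m handwheel '[0,0,-1.7,-1.6,1.9,1.7,3, 0,0,0,0,0,0,3, 0,0,0,0,0,0,3]'
python3 - <<'E'
from h import *
go(ch(-.332,0.002,.122),-45.9)
im,d,P=snap("wrist","w16")
E
```

```text
clock: 29.95
eef_pos: [0.4991, -0.0375, 0.2509]
ee_rot: [[-0.008, 0.703, -0.711], [-0.0, -0.711, -0.703], [-1.0, -0.005, 0.006]]
contact_force: [-0.6, -0.7, -0.4]
width: 0.333
t 29.95 tcp [ 0.4991 -0.0375  0.2509] F [-0.5693 -0.6547 -0.4424] w 0.333 j7 -52
chest-frame tcp [-0.3325 -0.      0.2509] yang -45.3
  shift cm [12.8865  0.1243 -0.2712] |12.9| rot [0.5629 0.3177 0.3099]
  shift in final axes [12.8883  0.0523 -0.2006]
```

View pics/w16.png

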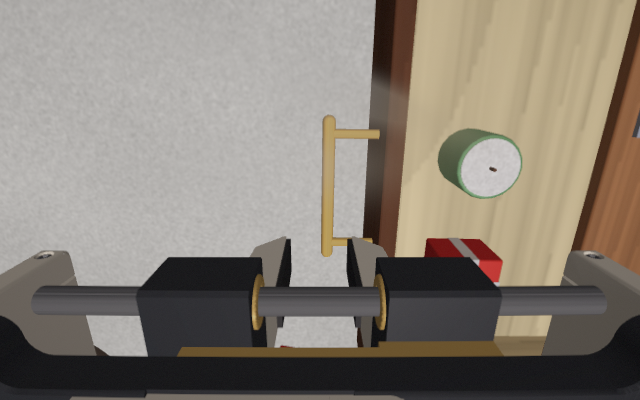

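```bash
python3 - <<'E'
from h import *
P=np.load("pics/w16.npz",allow_pickle=True)["P"].item()
H=cast("wrist",[[329,118],[327,254]],.07,P)
for h in H: print(inv(h))
E
python3 -m handwheel '[2,0.1,-0.2,0.5,0.3,0.3,3, 3,0,0,0,0,0,3, 2.5,0,0,0,0,0,3, 0,0,0,0,0,0,3, 0,0,0,0,0,0,3]' 
python3 - <<'E'
from h import *
go(ch(-.332,0.002,.122),-45.9)
E
```

```text
[-0.3268  0.0644  0.07  ]
[-0.3262 -0.0592  0.07  ]
clock: 30.5
eef_pos: [0.5005, -0.0391, 0.1743]
ee_rot: [[-0.003, 0.698, -0.716], [-0.001, -0.716, -0.698], [-1.0, -0.001, 0.003]]
contact_force: [-0.1, 0.3, 0.3]
width: 0.329
t 30.50 tcp [ 0.5005 -0.0391  0.1743] F [-0.0607  0.3157  0.2825] w 0.329 j7 -54
chest-frame tcp [-0.3303 -0.0002  0.1743] yang -45.8
  shift cm [ 5.2339 -0.1606 -0.2303] |5.2| rot [0.1348 0.1446 0.0645]
  shift in final axes [ 5.2343 -0.167  -0.2167]
```

```bash
python3 -m handwheel '[2,0.3,0,0.1,0.1,0,3, 2,0,0,0,0,0,3, 1.4,0,0,0,0,0,3, 0,0,0,0,0,0,3]' 
python3 - <<'E'
from h import *
go(ch(-.327,0.002,.122),-45.9)
E
```

```text
clock: 30.9
eef_pos: [0.5057, -0.0425, 0.1243]
ee_rot: [[0.005, 0.696, -0.718], [-0.001, -0.718, -0.696], [-1.0, 0.004, -0.003]]
contact_force: [-0.6, 0.2, 0.7]
width: 0.324
t 30.90 tcp [ 0.5057 -0.0425  0.1243] F [-0.5558  0.1503  0.7008] w 0.324 j7 -55
chest-frame tcp [-0.3243  0.0012  0.1243] yang -45.9
  shift cm [ 0.226  -0.2704 -0.0773] |0.4| rot [ 0.0323 -0.1955 -0.2371]
  shift in final axes [ 0.2268 -0.2696 -0.0779]
```

Lower 4 mm more, close on the bar, then push in slowly.

```bash
python3 -m handwheel '[0.5,-0.2,0,0,0,0,3, 0.2,0,0,0,0,0,3, 0,0,0,0,0,0,0.5, 0,0,0,0,0,0,0.5, 0,0,0,0,0,0,0.5, 0,0,0,0,0,0,0.5, 0,0,0,0,0,0,0.5]' 25
python3 - <<'E'
from h import *
go(ch(-.172,0.002,.122),-45.9)
E
```

```text
clock: 31.6
eef_pos: [0.5063, -0.041, 0.121]
ee_rot: [[0.011, 0.696, -0.718], [-0.001, -0.718, -0.696], [-1.0, 0.008, -0.007]]
contact_force: [-0.2, -0.0, -2.5]
width: 0.11
t 31.60 tcp [ 0.5063 -0.041   0.121 ] F [-0.2121 -0.0019 -2.4871] w 0.110 j7 -56
chest-frame tcp [-0.3249  0.0027  0.121 ] yang -45.9
  shift cm [ 0.0215 15.2924  0.0801] |15.3| rot [ 0.0445 -0.4052 -0.46  ]
  shift in final axes [-0.1007 15.2921  0.0685]
```

```bash
python3 -m handwheel '[0,0.8,0,0,0,0,0.5, 0,1.2,0,0,0,0,0.5, 0,1.5,0,0,0,0,0.5, 0,1.5,0,0,0,0,0.5, 0,1.5,0,0,0,0,0.5, 0,1.5,0,0,0,0,0.5, 0,1.5,0,0,0,0,0.5, 0,1.5,0,0,0,0,0.5, 0,1.5,0,0,0,0,0.5, 0,1,0,0,0,0,0.5, 0,0.7,0,0,0,0,0.5]'
python3 - <<'E'
from h import *
go(ch(-.172,0.002,.122),-45.9)
E
```

```text
clock: 32.7
eef_pos: [0.6135, -0.1519, 0.1207]
ee_rot: [[0.008, 0.696, -0.718], [0.004, -0.719, -0.696], [-1.0, 0.003, -0.008]]
contact_force: [-21.8, 19.8, 24.7]
width: 0.109
t 32.70 tcp [ 0.6135 -0.1519  0.1207] F [-21.7891  19.8036  24.6515] w 0.109 j7 -44
chest-frame tcp [-0.1707  0.0026  0.1207] yang -45.9
  shift cm [-0.1267 -0.1277  0.0549] |0.2| rot [-0.0307 -0.454  -0.1564]
  shift in final axes [-0.126  -0.128   0.0558]
```

```bash
python3 -m handwheel '[-0.1,-0.2,0,0,0,0,0.5, 0,0,0,0,0,0,3, 0,0,0,0,0,0,3, 0,0,0,0,0,0,3, -2,0,0,0,0,0,3, -4,0,0,0,0,0,3, -5,0,0,0,0,0,3, -5,0,0,0,0,0,3, -2,0,0,0,0,0,3, 0,0,0,0,0,0,3]'
python3 - <<'E'
from h import *
go(ch(-.083,0.1,.285),44.1)
im,d,P=snap("wrist","w17")
E
```

```text
clock: 33.7
eef_pos: [0.6106, -0.1556, 0.3089]
ee_rot: [[0.007, 0.693, -0.721], [-0.001, -0.721, -0.693], [-1.0, 0.005, -0.004]]
contact_force: [-0.7, -0.0, -0.7]
width: 0.327
t 33.70 tcp [ 0.6106 -0.1556  0.3089] F [-0.6689 -0.0174 -0.663 ] w 0.327 j7 -41
chest-frame tcp [-0.1701 -0.0022  0.3089] yang -46.1
  shift cm [  2.4831   8.6581 -10.241 ] |13.6| rot [-90.2152   0.0459  -0.4484]
  shift in final axes [ 2.3897 10.2192  8.71  ]
```

View pics/w17.png

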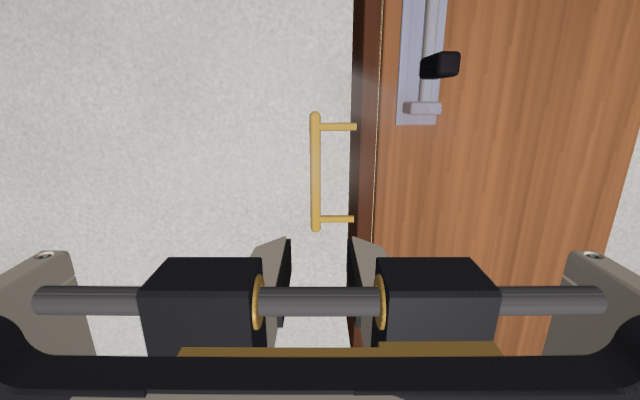

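```bash
python3 - <<'E'
from h import *
for n,px in (("w17",[[316,115],[316,229]]),("w5",[[326,109],[326,240]])):
    P=np.load(f"pics/{n}.npz",allow_pickle=True)["P"].item()
    for h in cast("wrist",px,.07,P): print(n,inv(h))
    crop(np.load(f"pics/{n}.npz")["im"],n+"c",300,0,500,260,2.3)
E
cd pics; python3 -c "
import cv2,numpy as np
cv2.imwrite('cmp.png',np.hstack([cv2.resize(cv2.imread('w5c.png'),(380,500)),cv2.resize(cv2.imread('w17c.png'),(380,500))]))"
```

```text
w17 [-0.1723  0.063   0.07  ]
w17 [-0.173  -0.0588  0.07  ]
w5 [-0.172   0.0641  0.07  ]
w5 [-0.1716 -0.0596  0.07  ]
```

View pics/cmp.png

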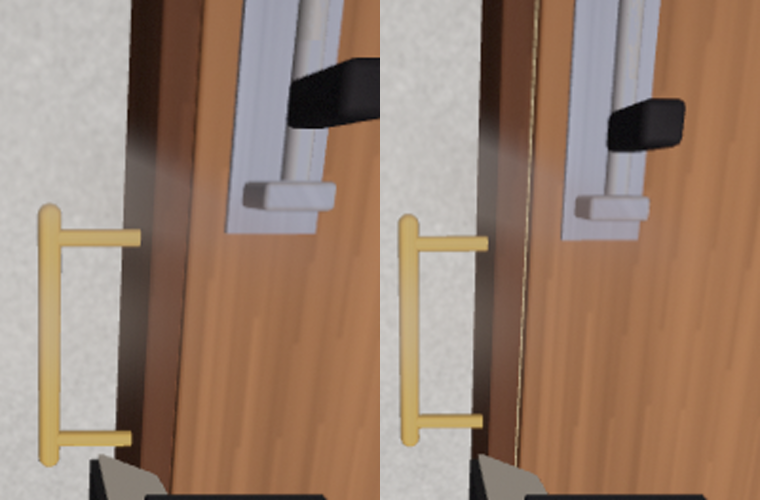

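```bash
python3 -m handwheel '[3,-0.2,-0.2,0,0,0,3, 4,0,0,0,0,0,3, 4,0,0,0,0,0,3, 3,0,0,0,0,0,3, 0,0,0,0,0,0,3, 0,0,0,0,0,0,3]'
python3 - <<'E'
from h import *
go(ch(-.172,0.002,.122),-45.9)
E
```

```text
clock: 34.35
eef_pos: [0.608, -0.1536, 0.1581]
ee_rot: [[0.001, 0.693, -0.721], [-0.001, -0.721, -0.693], [-1.0, 0.001, 0.001]]
contact_force: [0.9, -1.4, 0.2]
width: 0.326
t 34.35 tcp [ 0.608  -0.1536  0.1581] F [ 0.8656 -1.3792  0.2211] w 0.326 j7 -44
chest-frame tcp [-0.1733 -0.0026  0.1581] yang -46.1
  shift cm [ 3.612   0.1215 -0.4645] |3.6| rot [-0.2424  0.0296 -0.0746]
  shift in final axes [ 3.6121  0.1282 -0.4621]
```

```bash
python3 -m handwheel '[2,0.1,-0.3,-0.2,0,0,3, 1.3,0,0,0,0,0,3, 0.4,0,0,0,0,0,3, 0,0,0,0,0,0,3]'
python3 -m handwheel '[0,0.5,0,0,0,0,3, 0,0.4,0,0,0,0,3, 0,0.4,0,0,0,0,3, 0,0.4,0,0,0,0,3]'
python3 - <<'E'
from h import *
go(ch(-.172,0.002,.122),-45.9)
E
```

```text
clock: 34.75
eef_pos: [0.6129, -0.153, 0.1241]
ee_rot: [[0.005, 0.695, -0.719], [-0.003, -0.719, -0.695], [-1.0, 0.006, -0.002]]
contact_force: [0.8, 0.3, -0.1]
width: 0.325
clock: 35.15
eef_pos: [0.6193, -0.1591, 0.1259]
ee_rot: [[-0.008, 0.698, -0.716], [0.006, -0.716, -0.698], [-1.0, -0.01, 0.002]]
contact_force: [-15.4, 10.3, 12.9]
width: 0.328
t 35.15 tcp [ 0.6193 -0.1591  0.1259] F [-15.3858  10.3239  12.9271] w 0.328 j7 -43
chest-frame tcp [-0.1615  0.0017  0.1259] yang -45.8
  shift cm [ 0.4029 -1.0432 -0.0348] |1.1| rot [0.1354 0.1151 0.5771]
  shift in final axes [ 0.3924 -1.0473 -0.0315]
```

```bash
python3 -m handwheel '[0,0.4,0,0,0,0,3, 0,0.5,0,0,0,0,3]'
python3 - <<'E'
from h import *
go(ch(-.172,0.002,.122),-45.9)
E
python3 -m handwheel '[0,-0.8,0,0,0,0,3, 0,-0.2,0,0,0,0,3, -2,0,0,0,0,-0.5,3, -4,0,0,0,0,0,3, -5,0,0,0,0,0,3, -5,0,0,0,0,0,3, -2,0,0,0,0,0,3, 0,0,0,0,0,0,3]'
python3 - <<'E'
from h import *
go(ch(-.083,0.1,.285),44.1)
im,d,P=snap("wrist","w18"); crop(im,"w18c",300,0,500,260,2.3)
E
```

```text
clock: 35.35
eef_pos: [0.6197, -0.1594, 0.1264]
ee_rot: [[-0.023, 0.7, -0.714], [0.014, -0.714, -0.7], [-1.0, -0.026, 0.007]]
contact_force: [-19.0, 14.2, 14.7]
width: 0.327
t 35.35 tcp [ 0.6197 -0.1594  0.1264] F [-18.9965  14.1907  14.7072] w 0.327 j7 -43
chest-frame tcp [-0.161   0.0018  0.1264] yang -45.6
  shift cm [ 0.4684 -1.0884 -0.0338] |1.2| rot [0.3476 0.3891 1.4785]
  shift in final axes [ 0.4404 -1.1003 -0.0241]
clock: 36.15
eef_pos: [0.6197, -0.1586, 0.3171]
ee_rot: [[-0.022, 0.698, -0.715], [0.017, -0.715, -0.699], [-1.0, -0.028, 0.004]]
contact_force: [-0.1, -0.2, -0.8]
width: 0.328
t 36.15 tcp [ 0.6197 -0.1586  0.3171] F [-0.0732 -0.1685 -0.8183] w 0.328 j7 -40
chest-frame tcp [-0.1616  0.0023  0.3171] yang -45.7
  shift cm [ 2.9527  7.9862 -9.7495] |12.9| rot [-89.7664  -1.0809   1.4278]
  shift in final axes [3.2114 9.769  7.8615]
```

View pics/w18c.png

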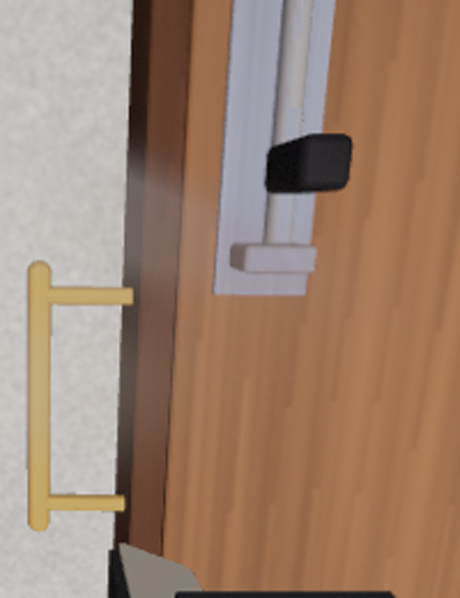

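```bash
python3 -m handwheel '[0,0,0,0,-1,1.4,4, 0,0,0,-8.5,0,0,4, 0,0,0,-8.5,0,0,4, 0,0,0,-8.5,0,0,4, 0,0,0,-8.5,0,0,4, 0,0,0,-8.5,0,0,4, 0,0,0,-8.5,0,0,4, 0,0,0,-8.5,0,0,4, 0,0,0,-8.5,0,0,4, 0,0,0,-8.5,0,0,4, 0,0,0,-8.5,0,0,4, 0,0,0,0,0,0,4]'
python3 - <<'E'
from h import *
go(ch(-.083,0.1,.285),44.1)
E
```

```text
clock: 37.4
eef_pos: [0.6136, -0.1561, 0.2938]
ee_rot: [[-0.042, 0.758, 0.651], [-0.023, 0.651, -0.759], [-0.999, -0.047, -0.01]]
contact_force: [0.1, -0.2, -0.4]
width: 0.435
t 37.40 tcp [ 0.6136 -0.1561  0.2938] F [ 0.0627 -0.1724 -0.4342] w 0.435 j7 36
chest-frame tcp [-0.1676 -0.0003  0.2938] yang 40.7
  shift cm [ 0.3008 10.5518  7.8509] |13.2| rot [-3.4449 -0.6505  2.703 ]
  shift in final axes [ 0.8793 10.0332  8.4633]
```

```bash
python3 -m handwheel '[0,0,0,-3.4,-0.6,2.7,4, 0,3.3,2.8,0,0,0,4, 0,3.3,2.8,0,0,0,4, 0,3.3,2.8,0,0,0,4, 0,0,0,0,0,0,4, 0,0,0,0,0,0,4]'
python3 - <<'E'
from h import *
go(ch(-.083,0.1,.285),44.1)
E
```

```text
clock: 38.0
eef_pos: [0.741, -0.1473, 0.2796]
ee_rot: [[-0.019, 0.734, 0.679], [-0.003, 0.679, -0.734], [-1.0, -0.016, -0.011]]
contact_force: [-1.3, -0.2, -0.9]
width: 0.434
t 38.00 tcp [ 0.741  -0.1473  0.2796] F [-1.3192 -0.2054 -0.9111] w 0.434 j7 37
chest-frame tcp [-0.0853  0.0973  0.2796] yang 42.8
  shift cm [-0.5473  0.2654  0.2172] |0.6| rot [-1.3037 -0.6184  0.8819]
  shift in final axes [-0.5408  0.2687  0.2292]
```

```bash
python3 -m handwheel '[0,0,0.2,-1.3,-0.6,0.9,4, 0,0,0,0,0,0,4, 0,0,0,0,0,0,4]'
python3 - <<'E'
from h import *
go(ch(-.083,0.1,.212),44.1)
im,d,P=snap("wrist","w19"); crop(im,"w19c",200,100,460,340,2.4)
E
```

```text
clock: 38.3
eef_pos: [0.7404, -0.1487, 0.2786]
ee_rot: [[-0.001, 0.719, 0.695], [-0.001, 0.695, -0.719], [-1.0, -0.001, -0.0]]
contact_force: [0.1, 0.2, 0.6]
width: 0.438
t 38.30 tcp [ 0.7404 -0.1487  0.2786] F [0.0863 0.2413 0.6347] w 0.438 j7 39
chest-frame tcp [-0.0847  0.0958  0.2786] yang 44.0
  shift cm [6.6565 0.4226 0.1709] |6.7| rot [-0.0748 -0.0011  0.0558]
  shift in final axes [6.6569 0.4158 0.1713]
```

View pics/w19c.png

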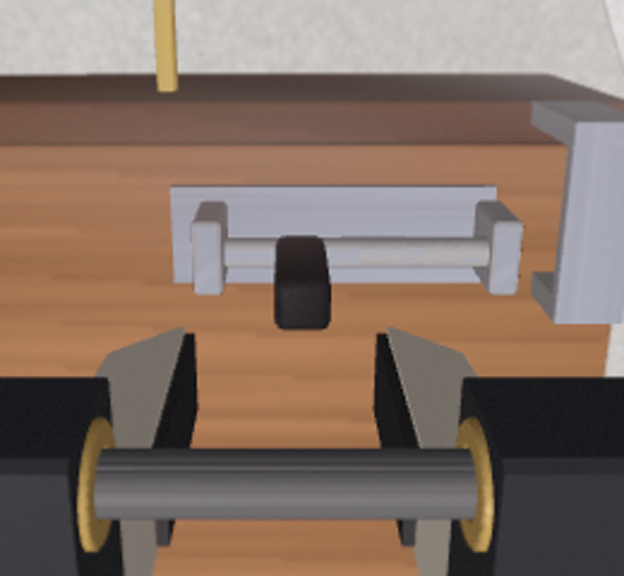

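```bash
python3 -m handwheel '[1,0.5,0.2,0,0,0,4, 2,0,0,0,0,0,4, 2,0,0,0,0,0,4, 1.4,0,0,0,0,0,4, 0.3,0,0,0,0,0,4, 0,0,0,0,0,0,4]'
python3 - <<'E'
from h import *
go(ch(-.083,0.1,.212),44.1)
E
python3 -m handwheel '[0,0,0,0,0,0,0.8, 0,0,0,0,0,0,0.8, 0,0,0,0,0,0,0.8, 0,0,0,0,0,0,0.8, 0,0,0,0,0,0,0.8]' 15
python3 - <<'E'
from h import *
go(ch(-.083,0.144,.212),44.1)
E
```

```text
clock: 38.95
eef_pos: [0.7458, -0.1477, 0.2102]
ee_rot: [[0.003, 0.721, 0.693], [-0.002, 0.693, -0.721], [-1.0, 0.0, 0.003]]
contact_force: [0.1, -0.4, -0.2]
width: 0.435
t 38.95 tcp [ 0.7458 -0.1477  0.2102] F [ 0.0905 -0.3835 -0.1552] w 0.435 j7 37
chest-frame tcp [-0.0817  0.1004  0.2102] yang 43.9
  shift cm [-0.1811 -0.0396 -0.1307] |0.2| rot [-0.2423  0.1981 -0.0263]
  shift in final axes [-0.1806 -0.0391 -0.1315]
clock: 39.45
eef_pos: [0.7467, -0.1477, 0.2126]
ee_rot: [[0.006, 0.721, 0.693], [-0.002, 0.693, -0.721], [-1.0, 0.002, 0.006]]
contact_force: [0.9, -0.4, -4.2]
width: 0.176
t 39.45 tcp [ 0.7467 -0.1477  0.2126] F [ 0.9186 -0.4112 -4.1916] w 0.176 j7 37
chest-frame tcp [-0.081   0.101   0.2126] yang 43.8
  shift cm [ 0.0709  4.2949 -0.2159] |4.3| rot [-0.2608  0.3334 -0.1394]
  shift in final axes [ 0.0616  4.296  -0.1959]
```

```bash
python3 -m handwheel '[0,1,0,0,0,0,0.8, 0,1,0,0,0,0,0.8, 0,1,0,0,0,0,0.8, 0,1,0,0,0,0,0.8, 0,0.7,0,0,0,0,0.8, 0,0.5,0,0,0,0,0.8, 0,0.5,0,0,0,0,0.8]'
python3 - <<'E'
from h import *
go(ch(-.083,0.144,.212),44.1)
E
```

```text
clock: 40.15
eef_pos: [0.7804, -0.1161, 0.2123]
ee_rot: [[-0.022, 0.726, 0.688], [-0.02, 0.687, -0.726], [-1.0, -0.03, -0.0]]
contact_force: [-21.7, -6.7, 10.5]
width: 0.176
t 40.15 tcp [ 0.7804 -0.1161  0.2123] F [-21.745   -6.7012  10.5115] w 0.176 j7 35
chest-frame tcp [-0.0803  0.1473  0.2123] yang 43.4
  shift cm [ 0.0367 -0.3294 -0.2625] |0.4| rot [-0.6651 -0.0355  1.7016]
  shift in final axes [ 0.0268 -0.3273 -0.2663]
```

```bash
python3 -m handwheel '[0,0,0,0,0,0,3.5, 0,0,0,0,0,0,3.5, 0,0,0,0,0,0,3.5, -2,0,0,0,0,1,3.5, -3,0,0,0,0,0.5,3.5, -4,0,0,0,0,0,3.5, -3,0,0,0,0,0,3.5, 0,0,0,0,0,0,3.5]'
python3 - <<'E'
from h import *
go(ch(-.15,0.05,.32),44.1)
im,d,P=snap("wrist","w20"); crop(im,"w20c",200,100,460,340,2.4)
E
```

```text
clock: 40.95
eef_pos: [0.7839, -0.1119, 0.3431]
ee_rot: [[0.007, 0.724, 0.689], [0.004, 0.689, -0.724], [-1.0, 0.008, 0.002]]
contact_force: [0.5, 0.6, 0.4]
width: 0.378
t 40.95 tcp [ 0.7839 -0.1119  0.3431] F [0.5069 0.6104 0.4222] w 0.378 j7 37
chest-frame tcp [-0.0808  0.1527  0.3431] yang 43.6
  shift cm [  2.2145 -10.3528  -6.8287] |12.6| rot [-0.525   0.1176 -0.4629]
  shift in final axes [  2.3119 -10.2715  -6.9185]
```

View pics/w20c.png

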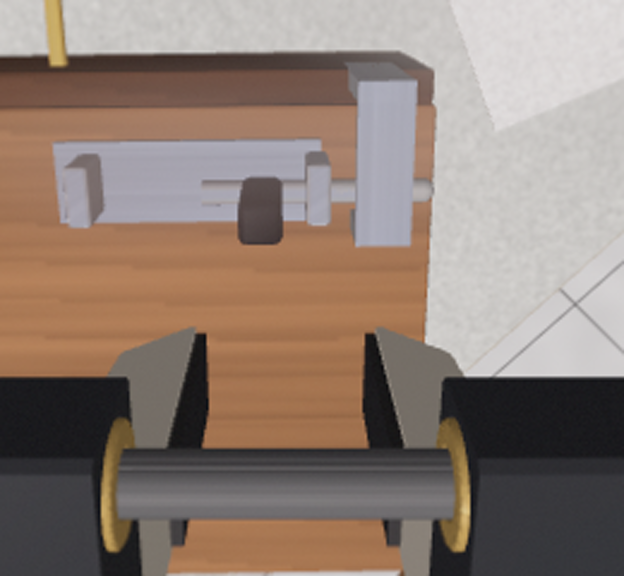

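```bash
python3 - <<'E'
from h import *
for n,o,s,k,t in (("w2",[220,100],2.5,[249.5,300],[329.5,265]),("w20",[200,100],2.4,[262,222],[318.5,205])):
    P=np.load(f"pics/{n}.npz",allow_pickle=True)["P"].item()
    a=inv(cast("wrist",[np.array(k)/s+o],.17,P)[0]);b=inv(cast("wrist",[np.array(t)/s+o],.13,P)[0]); print(n,a,b,a-b)
z=np.load("pics/w20.npz")["im"]; crop(z,"w20d",260,140,400,220,5); crop(np.load("pics/w2.npz")["im"],"w2d",260,140,420,240,5)
E
```

```text
w2 [-0.0839  0.1437  0.17  ] [-0.0798  0.1693  0.13  ] [-0.0041 -0.0256  0.04  ]
w20 [-0.0843  0.1477  0.17  ] [-0.0791  0.1697  0.13  ] [-0.0052 -0.022   0.04  ]
```

View pics/w20d.png

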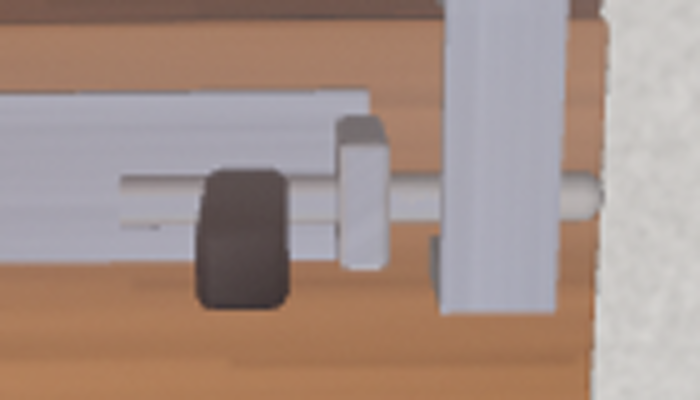

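View pics/w2d.png

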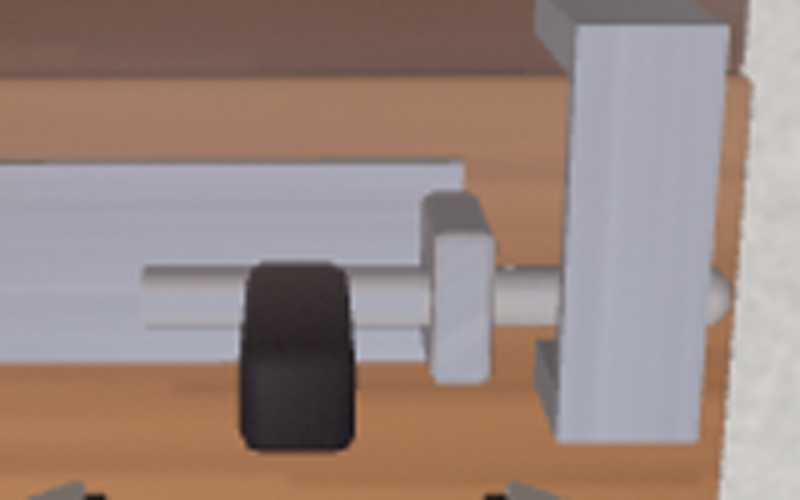

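```bash
python3 -m handwheel '[-0.5,-3,-3,0,0,0,3.5, 0,-4,-4,0,0,0,3.5, 0,-4,-4,0,0,0,3.5, 0,-3,-3,0,0,0,3.5, 0,0,0,0,0,0,3.5, 0,0,0,0,0,0,3.5]'
python3 - <<'E'
from h import *
st()
im,d,P=snap("top","t5"); im,d,P=snap("side","s5"); im,d,P=snap("wrist","w21")
E
```

```text
clock: 41.6
eef_pos: [0.5885, -0.1053, 0.3395]
ee_rot: [[0.0, 0.724, 0.69], [0.007, 0.69, -0.724], [-1.0, 0.005, -0.005]]
contact_force: [1.1, -0.4, -0.1]
width: 0.38
t 41.6 tcp [ 0.5885 -0.1053  0.3395] F [ 1.0642 -0.3983 -0.1398] w 0.38
[[ 0.0003  0.7236  0.6902]
 [ 0.0072  0.6902 -0.7236]
 [-1.      0.0052 -0.005 ]]
[ 28.3479  24.2144 -33.4073  87.9632  13.3128  71.8877  36.7689]
```

View pics/t5.png

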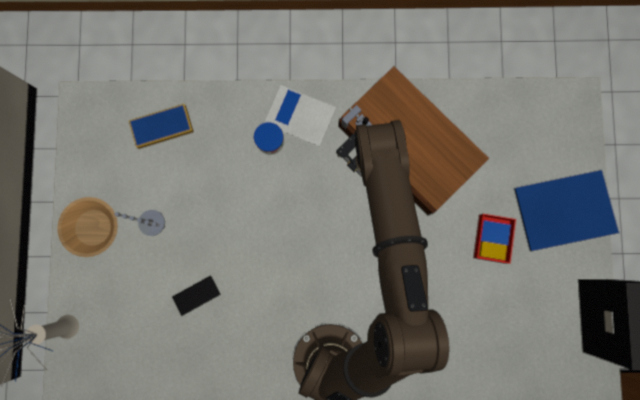

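View pics/w21.png

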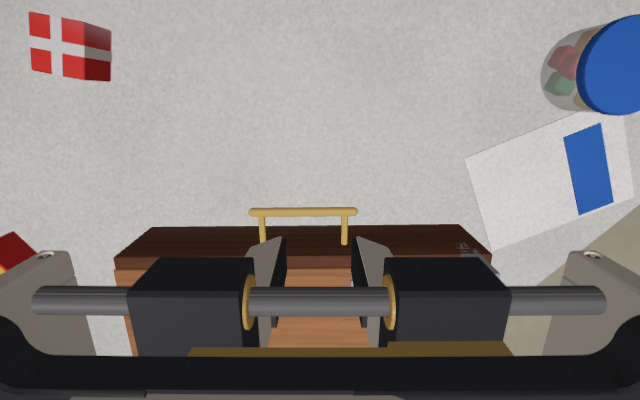

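View pics/s5.png

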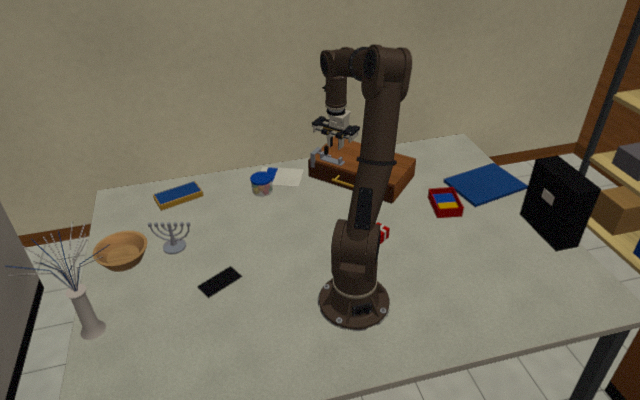

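```bash
python3 -c "
from bench import robot
print(robot.finish_job())"
```

```text
the job is handed in; nothing more can be done
None
```

The job is done and handed in at about 42 s on the robot's clock: one green candle and the leftmost red gift box are in the drawer. The drawer is shut and the bolt is home. I found no second candle and no blue gift box, even after the arm had moved off the part of the table it first hid.

- **Putting away:** I drew the bolt to its stop and opened the drawer by its handle. The candle went onto the drawer floor upright and the box beside it. Each was lowered until the wrist force showed contact before I let go, and the last pictures before closing show the candle standing next to the box.
- **Shutting:** the first push left a gap of about 1 mm, which I saw in the wrist picture. I pushed the drawer again, against its stop, and the gap was gone.
- **Bolt:** I slid it home to its stop. The last wrist picture shows the rod through the keeper, and the knob measures within 4 mm of where it started.
- **Everything else:** the jar, candelabrum, basket and the look-alike red box appear unmoved in the final pictures. The gripper is clear of everything.
- **Disagreement:** the top camera put things 3 to 7 mm away from where the wrist camera did. I went by the wrist camera, and the grasps confirmed it.

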